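# Stack a keyed setting die in its nest

### The job

Load the setting die into the green nest for the eyelet press: the notched steel block flat on the nest floor with its notches over the two ribs, then the notched plate with the raised bar square on the block, bar up, and last the disc, hub up, lying right down flat on the plate. The cross-shaped slot hidden under the disc has to drop over the bar, so turn the disc by feel, pressing lightly, until it drops home. Do not ram anything into the nest, and leave the unnotched plate, the disc without a hub and everything else on the bench where they are.

Things in the scene. Friction and masses are not known exactly. Their poses are not given: they have to be found in the camera images.
- nest: Green die nest, fixed to the bench. Origin: centre of its underside. Base 126 (x) x 96 (y) x 12 mm. Four L-shaped corner posts, tops 62 mm above the bench, walls 6 mm thick, bound a 54 x 54 mm pocket about the origin, sides along x and y. Each post leg covers 9 mm of a side: a 36 mm window in the middle of every side; those at +y and -y are clear for the fingers.
- nest_floor (a point): Centre of the pocket's floor, 12 mm above the bench; axes as the nest's. In the middle of the +x and the -x window stands a locating rib, 16 mm wide (y), reaching 3.5 mm into the pocket, top 42 mm above the bench.
- die_body: Dark steel block, first part of the stack: 52 (x) x 52 (y) x 24 mm high, 0.4 kg nominal, H-shaped from above: a notch 6 mm deep and 24 mm wide (along y), full height, in the middle of its +x and its -x side, to go over the nest's ribs. Plain flat sides at +y and -y. Origin: centre of its underside.
- spacer: Dark steel plate, second part: same H-shaped outline as the block, 52 x 52 mm with the notches in its +x and -x sides, 14 mm thick, with a raised bar across the middle of its top: 36 mm along x, 8 mm wide, 6 mm high. 0.22 kg. Origin: centre of its underside. Seated, its underside is 36 mm and its flat top 50 mm above the bench.
- top_disc: Dark steel disc, third part: diameter 52, 13 mm thick with its skirt, central hub on top, diameter 22, height 22 mm (35 overall). 0.26 kg. Origin: centre of its underside, seated 50 mm above the bench. Underneath, a cross-shaped slot, 12 mm wide, 7 deep, set at an unknown angle to the disc by a stiff swivel: it drops 6 mm over the bar at four turns 90 degrees apart, within about 6 degrees.
- blank_plate: Bystander: square steel plate without notches, 52 x 52 x 14 mm. Origin: centre of its underside.
- plain_disc: Bystander: steel disc without hub, diameter 52 mm, 8 mm thick. Origin: centre of its underside.
- jar: Bystander: glass jar with red lid, diameter 72, height 110 mm. Origin: centre of its underside.
- tin: Bystander: metal tin, diameter 60, height 75 mm. Origin: centre of its underside.
- hammer: Bystander: hammer lying on the bench along its x axis, handle to -x.
- screwdriver: Bystander: screwdriver lying on the bench along its x axis, handle to -x.
Not all that is in view belongs to the job. Leave any pink or white look-alike of the spacer alone. What is shaped like the top_disc but yellow is not meant.

How it is judged:
On the way, in this order (a step that is already met when the one before it is completed fails the run):
1. the block stands flat and square on the nest floor (z of die_body in the frame of nest between 0.01 and 0.014 m and horizontal distance between die_body and nest below 0.0025 m and angle between die_body's own z axis and vertical below 0.05 rad and angle between the x axis of die_body and the x axis of nest, either way round below 0.08 rad), for 0.2 s.
2. the notched plate lies square on the block, the block still seated (all of step 1 and z of spacer in the frame of nest between 0.034 and 0.038 m and horizontal distance between spacer and nest below 0.0025 m and angle between spacer's own z axis and vertical below 0.05 rad and angle between the x axis of spacer and the x axis of nest, either way round below 0.08 rad), for 0.2 s.
3. the disc has dropped over the bar and lies flat on the plate (all of step 2 and z of top_disc in the frame of nest between 0.048 and 0.052 m and horizontal distance between top_disc and nest below 0.004 m and angle between top_disc's own z axis and vertical below 0.05 rad), for 0.2 s.
At the end, for the whole second after the job is handed in: Block, notched plate and disc stacked in the nest at rest: heights within 2 mm, tilt under 0.05 rad, off-centre under 2.5 mm (disc 4 mm), block and plate within 0.08 rad of the nest's x axis (all of step 3 and linear speed of each of die_body, spacer, top_disc below 0.01 m/s); the robot touches nothing.
It fails at once if something is rammed into the nest (block on nest, plate on block or disc on plate above 100 N) (contact force between die_body and nest above 100 N or contact force between spacer and die_body above 100 N or contact force between top_disc and spacer above 100 N).
It fails at once if a bystander is moved more than 3 cm (distance of any of blank_plate, plain_disc, jar, tin, hammer, screwdriver from where it was at the start of the episode above 0.03 m).
It also fails if it takes over 72 s, if anything falls off the work surface, if the arm or the gripper's body presses on something with over 40 N, if the wrist force passes 120 N, or if a joint passes its speed limit or range.

### The arm

A 7-joint arm with a two-finger parallel gripper is mounted at the origin on the work surface. World frame = base frame: x ahead of the robot, y to its left, z up, the work surface at z = 0. Lengths are in m, angles in rad, forces in N, time in s.
With the tool pointing down it reaches from about 0.35 to 0.775 m from the base axis. Payload 3.1 kg.
Tool frame: the origin (TCP) lies between the finger pads; the fingertips stand 17 mm ahead of it and the grasp point (between the pads) lies 2 mm behind it; x points along the fingers, y is the direction in which the jaws open and shut, and the axes are right-handed (so a half turn about x gives the same grasp; the last joint's range is limited). The gripper opens to 85 mm and grips with 20 to 120 N. Pads are 22 mm wide; open, the fingers measure 114 mm over their backs; the gripper's body (76 mm by 85 mm) begins 54 mm behind the grasp point. The pads swing forward as they close: fully open they stand 13 mm farther back than shut.
Start: joints at [-1.196, 0.311, 0.014, 1.512, -0.004, 1.319, -0.027], TCP at [0.223, 0.503, 0.227] pointing down, gripper open.
Joint ranges: [-2.7, 2.7], [-0.3, 1.91], [-1.27, 1.3], [0.12, 2.57], [-1.44, 4.58], [0.2, 2.03], [-3.05, 3.05]. Speed limits (rad/s): [2.79, 2.79, 3.14, 3.14, 3.14, 3.14, 3.14].

### API

Orientations are given as a rotation vector (axis times angle).
In Python, from bench import arm gives the robot as it stands.
- The arm moves only by the tool move_arm, never from a script. Its argument "series" is a list of rows, each a list of 3 entries, a list of its own where there are three numbers: the finger opening in mm, from 0 to 85.4, then the shift along the tool's x, y, z in mm, then the turn about the tool's x in degrees. A call has 1 to 10 rows; each row shifts and turns the pose as measured when the row begins, along the tool's axes as they then stand; what a row does not reach is not made up. A row lasts 1/8 s, in which the tool goes at most 62.5 mm and 10.7 degrees, less where a joint would pass 70% of its speed; a pose out of reach is approached as far as the arm can. A call with a gripper value outside its range is refused whole. The fingers move at their own pace and stop on an object; "grip_force" is the grip in N (left out, the last holds). Time passes only in rows, so rows that do not move let the fingers close. It gives the time, the measured TCP pose, the force and the opening at its end, in the units of the state.
- arm.sense(): the state, without advancing time (a new reading comes with each control period).
- arm.read_camera(name): name is "scene" or "top" or "wrist"; returns (picture, depth): 400x640x3 uint8, blue, green, red; 400x640 float32, m along the optical axis (not along the pixel's ray), 0 where there is no reading.
- arm.camera_info(name): a dict with "mtx" (3x3 intrinsics, pixels), "dist" ([k1, k2, p1, p2, k3] as OpenCV has them; the pictures are not rectified), "rvec" (rotation vector, rad) and "tvec" (3), from world to camera coordinates, as OpenCV has them. Camera axes: x right, y down, z forward; pixel columns grow to the right and rows downward; lengths in m; the calibration is good to about 2 mm. A picture is of the moment at which its call begins: read the wrist's pose just before it. camera_info takes no time and is no camera call; for the wrist camera it gives the pose at the moment of the call.
- arm.close_job(): hands the job in, once; it reports no verdict.
Trained networks look in the newest picture that a camera, given by its name, has taken for a name from the list of things; names that differ only in an ending like _2 or _b are one class to them, and where a whole thing is asked for, a point or a joint stands for the part that bears it (a point fixed in the world has none). Each returns a list of dicts, best first, with "p" (0 to 1); they miss things now and then, are a little off and sometimes report something else, mostly with a low value. They report only what shows in the picture. A call takes as long as a camera call. They do not tell look-alikes from the thing itself.
- arm.spot_in(camera, target): "xyz" ([x, y, z] in m, in world coordinates, good to about 4 mm: the middle of the surface that is visible of it).
The state is a dict: "t": time; "joint_pos": joint angles; "joint_vel": joint speeds; "joint_efforts": joint torques, N m; "ee_pos": TCP position; "tool_rot": TCP orientation; "ft_force": force on the tool from outside, world axes, zero at the start; "torque": the same for the moment, N m; "finger_gap": finger opening in m.
Only numpy, scipy, OpenCV 4.12 (cv2) and the standard library are available. Lean on these libraries where they do the work, as an engineer would, in place of code of your own. Each camera call takes 0.05 s, during which the arm holds its last target. There are 200 camera calls.

## Working session

There is one attempt and no reset: what is moved stays moved. The work goes in short steps, Python scripts to look and compute and a tool call to move; the robot and the scene stay as the last step left them, time stands still between calls to the robot, and variables do not carry over. Pictures are saved under pics/ and viewed, about 8 in all and at most 12, crops included, and the job is handed in when it is done.

Besides the shell and the picture viewer there is one more tool, called after "Call:" as a command line: name --argument value ..., lists and objects as JSON in quotes. move_arm: Moves the arm, as the interface text tells. Its arguments: {"type":"object","properties":{"series":{"type":"array"},"grip_force":{"type":"number"}},"required":["series"]}

```bash
mkdir -p pics
cat > h.py <<'E'
import numpy as np, cv2
from bench import arm
from scipy.spatial.transform import Rotation as R
def cam(n):
    i=arm.camera_info(n); K=np.array(i["mtx"],float).reshape(3,3); d=np.array(i["dist"],float)
    return K,d,R.from_rotvec(np.ravel(i["rvec"])).as_matrix(),np.ravel(i["tvec"]).astype(float)
def cloud(n,depth,c=None):
    K,d,Rm,t=c or cam(n); h,w=depth.shape
    u,v=np.meshgrid(np.arange(w),np.arange(h))
    p=cv2.undistortPoints(np.stack([u,v],-1).reshape(-1,1,2).astype(np.float64),K,d).reshape(h,w,2)
    P=np.dstack([p*depth[...,None],depth])
    W=(P-t)@Rm
    W[depth<=0]=np.nan
    return W
def proj(n,X):
    K,d,Rm,t=cam(n); return cv2.projectPoints(np.array(X,float).reshape(-1,3),cv2.Rodrigues(Rm)[0],t,K,d)[0].reshape(-1,2)
E
python3 - <<'E'
from h import *
s=arm.sense(); print(s)
for n in ("scene","top"):
    im,d=arm.read_camera(n); np.savez(f"{n}.npz",im=im,d=d); cv2.imwrite(f"pics/{n}1.png",im)
    for o in ("nest","die_body","spacer","top_disc","blank_plate","plain_disc"):
        r=arm.spot_in(n,o)
        print(n,o,[(np.round(q["xyz"],3).tolist(),round(q["p"],2),proj(n,q["xyz"])[0].round().tolist()) for q in r])
print(cam("wrist"))
E
```

```text
{'t': 0.0, 'joint_pos': array([-1.19568778,  0.31176583,  0.01398868,  1.51307616, -0.00440289,
        1.31917454, -0.02717085]), 'joint_vel': array([ 1.42931857e-04,  3.74828147e-04, -7.20810935e-04, -6.02103128e-04,
       -1.36472963e-04,  3.79301010e-04,  5.43946492e-05]), 'joint_efforts': array([ 1.92950910e-05, -3.79918277e+01,  1.45917060e-01, -2.30592048e+01,
        1.20930580e-02,  1.37325880e-02,  2.21445373e-05]), 'ee_pos': array([0.22235191, 0.50224118, 0.2262913 ]), 'tool_rot': array([ 0.32500077,  1.54637519, -0.32872856]), 'ft_force': array([ 0.11240902,  0.52448768, -0.51942377]), 'torque': array([-0.02811538, -0.0265128 ,  0.00552057]), 'finger_gap': 0.08527437243841003}
scene nest [([0.618, -0.016, 0.013], 0.61, [342.0, 213.0])]
scene die_body [([0.434, -0.006, 0.026], 0.81, [306.0, 164.0])]
scene spacer [([0.456, -0.335, 0.016], 0.84, [204.0, 227.0]), ([0.556, -0.24, 0.014], 0.8, [256.0, 238.0]), ([0.451, -0.483, 0.014], 0.79, [148.0, 255.0])]
scene top_disc [([0.564, 0.227, 0.012], 0.76, [399.0, 160.0]), ([0.542, 0.13, 0.018], 0.65, [368.0, 169.0]), ([0.409, -0.
[... 576 characters left out ...]
7.0])]
top top_disc [([0.532, 0.136, 0.013], 0.8, [262.0, 206.0]), ([0.555, 0.23, 0.011], 0.49, [230.0, 198.0])]
top blank_plate [([0.676, 0.247, 0.014], 0.68, [227.0, 157.0])]
top plain_disc [([0.407, -0.175, 0.007], 0.52, [367.0, 252.0])]
(array([[336.63246579,   0.        , 319.62584309],
       [  0.        , 336.63246579, 201.63302257],
       [  0.        ,   0.        ,   1.        ]]), array([-0.00519482,  0.        ,  0.        ,  0.        ,  0.        ]), array([[ 4.04590700e-01,  9.14497793e-01, -3.90471941e-04],
       [ 8.68136857e-01, -3.83945472e-01,  3.14522292e-01],
       [ 2.87480022e-01, -1.27591778e-01, -9.49250007e-01]]), array([-0.54910926, -0.04170206,  0.38018195]))
```

Run:
```python
import cv2,numpy as np
a=cv2.imread("pics/top1.png")[110:290,180:510]; a=cv2.resize(a,(792,432),interpolation=3)
cv2.imwrite("pics/topc.png",a)
b=cv2.imread("pics/scene1.png")[80:300,110:470]; cv2.imwrite("pics/scenec.png",cv2.resize(b,(792,484),interpolation=3))
```

```text
(no output)
```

View pics/topc.png

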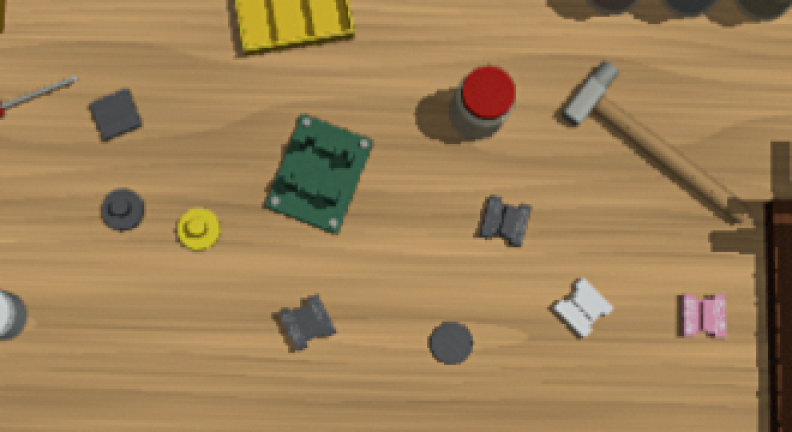

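View pics/scenec.png

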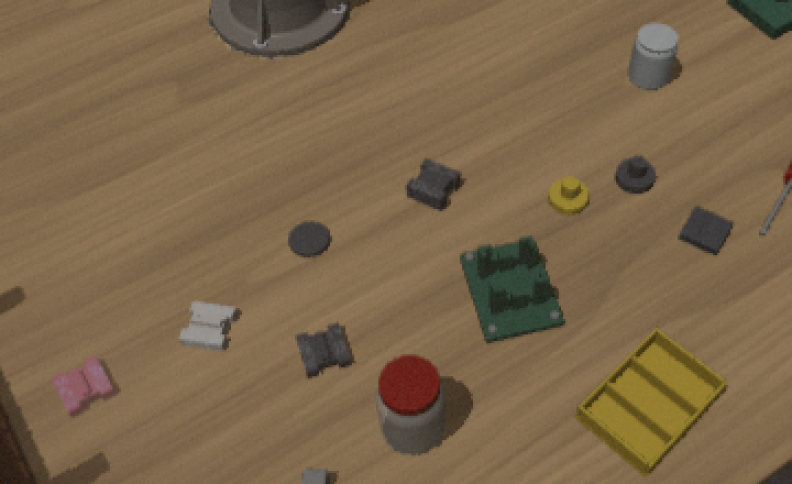

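Candidates (top crop px):
- **Block:** dark H at (306,324).
- **Spacer:** dark H at (505,221). White (582,307) and pink (703,315) are look-alikes.
- **Disc:** dark hubbed disc at (122,208). The yellow one at (198,229) is not meant, nor the hubless disc at (450,343).
- **Blank plate:** (115,115).

I choose the dark ones. The nest is at (320,175), yaw about -23°.

```bash
cat >> h.py <<'E'
def yaw_of(Rm): # jaw (tool y) direction in world, deg
    return np.degrees(np.arctan2(Rm[1,1],Rm[0,1]))
def plan(x,y,z,yaw=None,n=None):
    s=arm.sense(); Rm=R.from_rotvec(s["tool_rot"]).as_matrix(); p=np.array(s["ee_pos"])
    dyaw=0 if yaw is None else (yaw-yaw_of(Rm)+90)%180-90   # world yaw change
    turn=-dyaw  # tool x is down
    d=(np.array([x,y,z])-p); n=n or int(max(np.ceil(np.linalg.norm(d)/.058),np.ceil(abs(turn)/10),1))
    rows=[];RR=Rm
    for i in range(n):
        rows.append([np.round(RR.T@d/n*1000,1).tolist(),round(turn/n,2)]); RR=RR@R.from_rotvec([np.radians(turn/n),0,0]).as_matrix()
    print("d",(d*1000).round(1),"dyaw",round(dyaw,1),"j7",round(s["joint_pos"][6],2)); 
    for r in rows: print(r)
E
python3 - <<'E'
from h import *
s=arm.sense(); Rm=R.from_rotvec(s["tool_rot"]).as_matrix(); print(Rm.round(3),"jaw yaw",yaw_of(Rm))
K,d,Rc,t=cam("wrist"); C=-Rc.T@t; print("cam in tool mm",(Rm.T@(C-s["ee_pos"])*1000).round(1),"cam axes in tool\n",(Rm.T@Rc.T).round(3))
for n in ("top","scene"):
    f=np.load(n+".npz"); W=cloud(n,f["d"])
    for o,c in dict(die=(.425,-.005),sp=(.555,-.24),disc=(.56,.229),nest=(.61,-.01)).items():
        r=.075 if o=="nest" else .045
        m=(np.hypot(W[...,0]-c[0],W[...,1]-c[1])<r)&(W[...,2]>.006)
        P=W[m]; (cx,cy),(w,h),a=cv2.minAreaRect((P[:,:2]*1000).astype(np.float32))
        print(n,o,len(P),"c",P.mean(0).round(4),"rect",round(cx),round(cy),round(w),round(h),round(a,1),"z95",np.percentile(P[:,2],[50,90,98]).round(4))
# view pos: camera offset vs point at ~ 0.22 depth
plan(.434,-.006,.22)
E
```

```text
[[ 0.     0.405  0.914]
 [ 0.     0.914 -0.405]
 [-1.     0.    -0.   ]] jaw yaw 66.12382514628428
cam in tool mm [-146.3   -0.8  -80.1] cam axes in tool
 [[ 0.001 -0.315  0.949]
 [ 1.     0.    -0.   ]
 [-0.     0.949  0.315]]
top die 301 c [ 0.4257 -0.002   0.0236] rect 427 -7 61 72 30.6 z95 [0.024  0.0274 0.0298]
top sp 303 c [ 0.5562 -0.2402  0.0142] rect 556 -239 76 78 83.9 z95 [0.014  0.0188 0.0227]
top disc 240 c [0.5573 0.2275 0.0168] rect 553 226 67 75 49.8 z95 [0.0138 0.0346 0.0378]
top nest 1364 c [ 0.6081 -0.0105  0.0175] rect 612 -10 130 139 79.0 z95 [0.013 0.041 0.063]
scene die 336 c [ 0.4288 -0.0023  0.0224] rect 421 -2 63 55 28.5 z95 [0.0244 0.0269 0.028 ]
scene sp 366 c [ 0.5584 -0.239   0.0154] rect 556 -238 52 54 75.1 z95 [0.0152 0.0196 0.0224]
scene disc 238 c [0.5621 0.226  0.0185] rect 563 231 63 52 7.8 z95 [0.0148 0.0357 0.0382]
scene nest 1498 c [ 0.6163 -0.0145  0.0223] rect 607 -15 120 128 69.3 z95 [0.0145 0.0504 0.0641]
d [ 211.4 -509.    -7.5] dyaw 0 j7 -0.03
[[0.7, -38.0, 39.9], 0.0]
[[0.7, -38.0, 39.9], 0.0]
[[0.7, -38.0, 39.9], 0.0]
[[0.7, -38.0, 39.9], 0.0]
[[0.7, -38.0, 39.9], 0.0]
[[0.7, -38.0, 39.9], 0.0]
[[0.7, -38.0, 39.9], 0.0]
[[0.7, -38.0, 39.9], 0.0]
[[0.7, -38.0, 39.9], 0.0]
[[0.7, -38.0, 39.9], 0.0]
```

Call:
move_arm --series '[[85,[0,-38,40],0],[85,[0,-38,40],0],[85,[0,-38,40],0],[85,[0,-38,40],0],[85,[0,-38,40],0],[85,[0,-38,40],0],[85,[0,-38,40],0],[85,[0,-38,40],0],[85,[0,-38,40],0],[85,[0,-38,40],0]]' --grip_force 60

```text
t: 1.95
ee_pos: [0.4423, -0.0151, 0.2278]
tool_rot: [0.325, 1.541, -0.309]
ft_force: [0.2, 0.2, -1.1]
finger_gap: 0.085
```

Run:
```python
from h import *
s=arm.sense(); print(s["t"],s["ee_pos"],s["ft_force"])
c=cam("wrist"); im,d=arm.read_camera("wrist"); np.savez("w1.npz",im=im,d=d); cv2.imwrite("pics/w1.png",im)
W=cloud("wrist",d,c)
for o,q in dict(die=(.427,-.004),nest=(.61,-.012)).items():
    r=.09 if o=="nest" else .045
    m=(np.hypot(W[...,0]-q[0],W[...,1]-q[1])<r)
    for lo,hi in ((.008,.016),(.02,.03),(.038,.046),(.058,.068)):
        P=W[m&(W[...,2]>lo)&(W[...,2]<hi)]
        if len(P)<20: continue
        (cx,cy),(w,h),a=cv2.minAreaRect((P[:,:2]*1000).astype(np.float32)); print(o,lo,len(P),np.median(P[:,2]).round(4),"mean",P.mean(0)[:2].round(4),"rect",round(cx,1),round(cy,1),round(w,1),round(h,1),round(a,1))
```

```text
1.95 [ 0.44234945 -0.01510899  0.22778026] [ 0.15416155  0.23817507 -1.07925448]
die 0.008 47 0.0115 mean [ 0.4112 -0.0017] rect 424.2 -0.9 50.8 49.4 27.9
die 0.02 2243 0.0238 mean [ 0.4247 -0.0016] rect 425.4 -1.9 52.0 52.2 27.9
nest 0.008 4644 0.0118 mean [ 0.5968 -0.0096] rect 609.4 -10.9 96.2 127.3 70.4
nest 0.02 421 0.0251 mean [ 0.6065 -0.0093] rect 608.8 -10.9 66.3 66.6 70.1
nest 0.038 497 0.0416 mean [ 0.6072 -0.0098] rect 609.1 -10.9 66.2 67.3 70.3
nest 0.058 542 0.0616 mean [ 0.6075 -0.0093] rect 609.5 -11.1 66.0 67.7 70.6
```

View pics/w1.png

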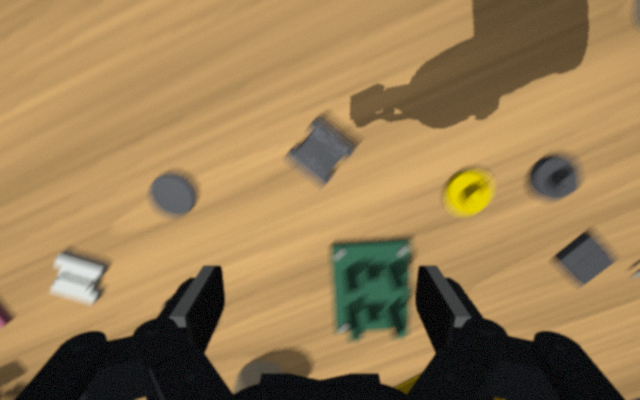

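```bash
cat >> h.py <<'E'
def fit(W,c,lo,hi,r=.042):
    m=(np.hypot(W[...,0]-c[0],W[...,1]-c[1])<r)&(W[...,2]>lo)&(W[...,2]<hi); P=W[m]
    (cx,cy),(w,h),a=cv2.minAreaRect((P[:,:2]*1000).astype(np.float32))
    Q=(P[:,:2]*1000-[cx,cy])@R.from_euler("z",a,degrees=True).as_matrix()[:2,:2]
    n=[int(((np.abs(Q[:,i])>20.5)&(np.abs(Q[:,1-i])<11)).sum()) for i in (0,1)]
    ax=a if n[0]<n[1] else a+90 # notch axis = part x
    print("c",round(cx,1),round(cy,1),"size",round(w,1),round(h,1),"notch counts",n,"x-axis yaw",round(ax,1),"jaw yaw",round(ax+90,1),len(P))
    return cx/1e3,cy/1e3,ax+90
E
python3 - <<'E'
from h import *
s=arm.sense(); c=cam("wrist"); W=cloud("wrist",np.load("w1.npz")["d"],c)
x,y,a=fit(W,(.4254,-.0019),.02,.03)
plan(x,y,.09,a)
E
```

```text
c 428.7 -13.4 size 52.0 52.2 notch counts [0, 225] x-axis yaw 27.1 jaw yaw 117.1 2209
d [ -16.    11.7 -138.3] dyaw 50.9 j7 1.23
[[23.0, 0.6, -3.5], np.float64(-8.49)]
[[23.0, 1.1, -3.3], np.float64(-8.49)]
[[23.0, 1.6, -3.1], np.float64(-8.49)]
[[23.0, 2.0, -2.9], np.float64(-8.49)]
[[23.0, 2.4, -2.6], np.float64(-8.49)]
[[23.0, 2.8, -2.2], np.float64(-8.49)]
```

```bash
cat >> h.py <<'E'
def shot(f):
    arm.read_camera("wrist"); s=arm.sense(); c=cam("wrist"); im,d=arm.read_camera("wrist"); cv2.imwrite(f"pics/{f}.png",im)
    print("t",s["t"],"ee",s["ee_pos"].round(4),"vel",np.abs(s["joint_vel"]).max().round(4),"F",s["ft_force"].round(1),"gap",round(s["finger_gap"],4))
    return im,cloud("wrist",d,c)
E
python3 - <<'E'
from h import *
im,W=shot("w2")
for q in ((.008,.016,.09),(.058,.068,.07)): fit(W,(.6095,-.011),*q)
x,y,a=fit(W,(.4254,-.0019),.02,.03)
plan(x,y,.09,a)
E
```

```text
t 2.05 ee [ 0.4433 -0.0214  0.2281] vel 0.1061 F [-0.4  0.7  0.4] gap 0.0851
c 609.1 -10.9 size 96.1 126.8 notch counts [326, 701] x-axis yaw 70.4 jaw yaw 160.4 4569
c 609.7 -11.1 size 66.2 67.8 notch counts [0, 0] x-axis yaw 160.6 jaw yaw 250.6 491
c 425.4 -1.9 size 52.1 52.1 notch counts [0, 229] x-axis yaw 27.9 jaw yaw 117.9 2252
d [ -16.9   15.5 -137.7] dyaw 51.6 j7 1.22
[[22.9, 1.0, -3.7], np.float64(-8.59)]
[[22.9, 1.6, -3.5], np.float64(-8.59)]
[[22.9, 2.1, -3.3], np.float64(-8.59)]
[[22.9, 2.5, -2.9], np.float64(-8.59)]
[[22.9, 2.9, -2.5], np.float64(-8.59)]
[[22.9, 3.3, -2.0], np.float64(-8.59)]
```

Call:
move_arm --series '[[85,[23,1,-4],-8.6],[85,[23,1.6,-3.5],-8.6],[85,[23,2,-3.3],-8.6],[85,[23,2.5,-3],-8.6],[85,[23,3,-2.5],-8.6],[85,[15,3,-2],-8.6],[85,[0,0,0],0]]'

```text
t: 2.98
ee_pos: [0.4231, 0.0089, 0.0946]
tool_rot: [-0.406, 1.519, 0.424]
ft_force: [0.4, 0.7, 0.0]
finger_gap: 0.0849
```

Run:
```python
from h import *
im,W=shot("w3")
m=fit(W,(.4254,-.0019),.02,.03)
plan(.4254,-.0019,.019,117.9)
```

```text
t 3.025 ee [0.424  0.0088 0.0953] vel 0.027 F [-0.4  0.6  0.9] gap 0.085
c 425.6 -1.9 size 52.6 52.1 notch counts [0, 483] x-axis yaw 27.7 jaw yaw 117.7 4973
d [  0.5 -10.2 -76.9] dyaw -2.4 j7 2.17
[[38.4, -4.8, -3.0], np.float64(1.2)]
[[38.4, -4.8, -2.9], np.float64(1.2)]
```

Call:
move_arm --series '[[85,[15,-9.5,-6],2.4],[85,[25,0,0],0],[85,[20,0,0],0],[85,[8,0,0],0],[85,[0,0,0],0]]'

```text
t: 3.7
ee_pos: [0.4324, -0.0006, 0.0315]
tool_rot: [-0.367, 1.51, 0.382]
ft_force: [0.4, -1.0, 0.2]
finger_gap: 0.0854
```

Run:
```python
from h import *
plan(.4255,-.0019,.019,117.8)
```

```text
d [ -6.9  -1.3 -12.5] dyaw 0.3 j7 2.22
[[12.3, 2.0, -7.1], np.float64(-0.31)]
```

Call:
move_arm --series '[[85,[0,2,-7],0],[85,[0,0,0],0]]'

```text
t: 3.95
ee_pos: [0.426, -0.002, 0.0327]
tool_rot: [-0.367, 1.507, 0.381]
ft_force: [0.2, 0.1, 0.7]
finger_gap: 0.0848
```

Run:
```python
from h import *
s=arm.sense(); print(R.from_rotvec(s["tool_rot"]).as_matrix().round(4))
plan(.4255,-.0019,.019,117.8)
```

```text
[[ 0.0279 -0.4611  0.8869]
 [ 0.0163  0.8873  0.4609]
 [-0.9995  0.0016  0.0323]]
d [ -0.5   0.1 -13.7] dyaw 0.3 j7 2.22
[[13.7, 0.3, -0.9], np.float64(-0.34)]
```

Call:
move_arm --series '[[85,[8,0,-0.5],0],[85,[6,0,-0.4],0],[60,[0,0,0],0],[45,[0,0,0],0],[45,[0,0,0],0],[45,[0,0,0],0]]' --grip_force 60

```text
t: 4.7
ee_pos: [0.4263, -0.0021, 0.0183]
tool_rot: [-0.367, 1.505, 0.381]
ft_force: [-0.5, -0.9, -0.2]
finger_gap: 0.0452
```

```bash
cat >> h.py <<'E'
def st():
    s=arm.sense(); Rm=R.from_rotvec(s["tool_rot"]).as_matrix()
    print("t",round(s["t"],2),"ee",(s["ee_pos"]*1000).round(1),"yaw",round(yaw_of(Rm),1),"tilt(mrad) y,z",(Rm[2,1:]*1000).round(1),"F",s["ft_force"].round(1),"T",s["torque"].round(2),"gap",round(s["finger_gap"]*1000,1),"j7",round(s["joint_pos"][6],2))
E
python3 - <<'E'
from h import *
st(); plan(.4255,-.0019,.1,70.5)
E
```

```text
t 4.7 ee [426.3  -2.1  18.3] yaw 117.4 tilt(mrad) y,z [ 1.  33.9] F [-0.5 -0.9 -0.2] T [-0.    0.07  0.04] gap 45.2 j7 2.24
d [-0.8  0.2 81.7] dyaw -46.9 j7 2.24
[[-16.3, 0.1, 0.4], np.float64(9.39)]
[[-16.3, 0.2, 0.4], np.float64(9.39)]
[[-16.3, 0.3, 0.4], np.float64(9.39)]
[[-16.3, 0.3, 0.3], np.float64(9.39)]
[[-16.3, 0.4, 0.3], np.float64(9.39)]
```

Run:
```python
from h import *
im,W=shot("w4"); fit(W,(.4254,-.0019),.02,.03)
st()
```

```text
t 4.75 ee [ 0.4264 -0.0021  0.0183] vel 0.0029 F [ 1.1 -0.3  0.3] gap 0.045
c 426.7 -3.2 size 53.6 58.0 notch counts [87, 580] x-axis yaw 27.8 jaw yaw 117.8 9330
t 4.8 ee [426.3  -2.1  18.3] yaw 117.5 tilt(mrad) y,z [ 1.  33.9] F [0.1 0.2 0.5] T [-0.03  0.03  0.02] gap 44.6 j7 2.24
```

View pics/w4.png

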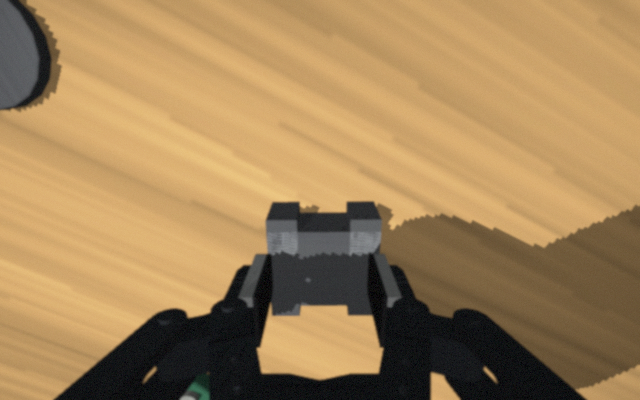

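The picture shows the block at (325,255) between the pads, on its plain sides, with the notches fore and aft. The gap reading looks like the command rather than the contact, so I'll command a tighter close and see whether it stops.

Call:
move_arm --series '[[35,[0,0,0],0],[35,[0,0,0],0]]'

```text
t: 5.05
ee_pos: [0.4278, -0.0023, 0.0197]
tool_rot: [-0.367, 1.502, 0.38]
ft_force: [0.1, -0.2, -0.6]
finger_gap: 0.0353
```

Call:
move_arm --series '[[35,[-8,0,0],0],[35,[-8,0,0],0],[35,[-10,0,0],0],[35,[0,0,0],0]]'

```text
t: 5.55
ee_pos: [0.4272, -0.0027, 0.0478]
tool_rot: [-0.367, 1.501, 0.38]
ft_force: [0.5, 0.7, 0.7]
finger_gap: 0.0347
```

Run:
```python
from h import *
im,W=shot("w5"); 
print(np.nanmedian(W[240:270,300:350].reshape(-1,3),0))
st()
```

```text
t 5.6 ee [ 0.4267 -0.0027  0.0473] vel 0.0142 F [-1.1 -0.7  0.2] gap 0.0348
[0.43261649 0.00223277 0.02379863]
t 5.65 ee [426.4  -2.7  47. ] yaw 117.4 tilt(mrad) y,z [ 0.5 35.6] F [ 0.4 -0.8 -0.3] T [-0.04  0.01 -0.04] gap 34.9 j7 2.21
```

Run:
```python
from h import *
s=arm.sense(); Rm=R.from_rotvec(s["tool_rot"]).as_matrix()
im,W=shot("w6"); T=((W-s["ee_pos"])@Rm)*1000   # tool coords
# fingers: |y|<60, |z|<20 points, x profile
m=(np.abs(T[...,2])<25)&(np.abs(T[...,1])<50)&(T[...,0]<23)&(T[...,0]>-60)
P=T[m]; print(len(P))
for x0 in range(-60,24,6):
    q=P[(P[:,0]>=x0)&(P[:,0]<x0+6)]
    if len(q): 
        l=q[q[:,1]<0];r=q[q[:,1]>0]
        print(x0,len(q),"L y",np.round([l[:,1].min(),l[:,1].max()],1) if len(l) else "","R y",np.round([r[:,1].min(),r[:,1].max()],1) if len(r) else "","z",q[:,2].min().round(1),q[:,2].max().round(1))
```

```text
t 5.7 ee [ 0.4261 -0.0027  0.0467] vel 0.0062 F [-0.3 -0.3  0.3] gap 0.0348
13791
-60 4415 L y [-50.  -18.1] R y [16.2 50. ] z -15.2 13.4
-54 1745 L y [-49.9 -19.5] R y [17.3 49.3] z -14.8 -1.7
-48 895 L y [-41.  -18.3] R y [16.3 39.2] z -14.3 10.1
-42 923 L y [-31.7 -18.3] R y [16.3 29.7] z -12.3 11.3
-36 764 L y [-32.2 -18.3] R y [16.3 30.3] z -12.7 10.5
-30 658 L y [-32.2 -18.4] R y [16.3 30.2] z -12.3 11.2
-24 604 L y [-32.3 -18.4] R y [16.3 30.1] z -12.3 10.5
-18 511 L y [-32.2 -18.4] R y [16.3 30. ] z -12.3 10.4
-12 283 L y [-30.1 -18.4] R y [16.3 27.9] z -12.1 10.6
-6 35 L y [-18.7 -18.4] R y [16.4 16.6] z -8.4 8.9
18 2958 L y [-25.   -0.2] R y [ 0.3 27. ] z -25.0 23.2
```

View pics/w6.png

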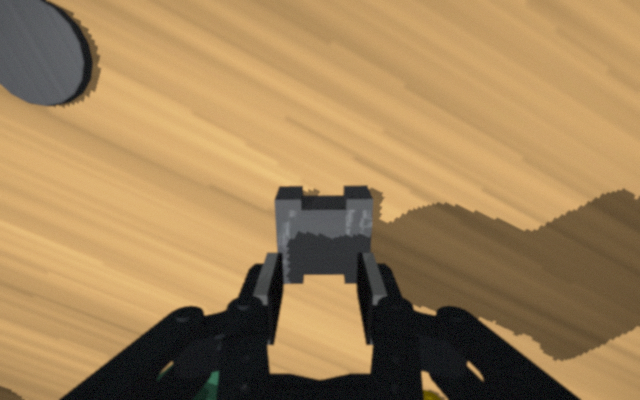

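The fingertips end at tool x ≈ -5 mm (picture 6, tips near (270,255) and (372,255)). That is about 20 mm shorter than the sheet says, so the pads closed above the block. I'll go correspondingly lower, feeling the force on the way.

Call:
move_arm --series '[[78,[0,2,0.5],0],[78,[0,0,0],0],[78,[0,0,0],0],[78,[14,0,-0.5],0],[78,[14,0,-0.5],0],[78,[10,0,-0.4],0],[78,[4,0,0],0],[78,[0,0,0],0]]'

```text
t: 6.75
ee_pos: [0.4238, -0.0007, 0.0002]
tool_rot: [-0.367, 1.508, 0.381]
ft_force: [-0.1, 1.0, 0.2]
finger_gap: 0.0785
```

Run:
```python
from h import *
st(); plan(.4257,-.0006,.002,117.8)
```

```text
t 6.75 ee [ 4.238e+02 -7.000e-01  2.000e-01] yaw 117.4 tilt(mrad) y,z [ 1.8 30.9] F [-0.1  1.   0.2] T [-0.03  0.08  0.02] gap 78.5 j7 2.26
d [1.9 0.1 1.8] dyaw 0.4 j7 2.26
[[-1.8, -0.8, 1.7], np.float64(-0.36)]
```

Call:
move_arm --series '[[78,[-1,-0.5,1.8],0],[50,[0,0,0],0],[35,[0,0,0],0],[35,[0,0,0],0],[35,[0,0,0],0]]'

```text
t: 7.38
ee_pos: [0.4268, -0.0002, 0.0024]
tool_rot: [-0.367, 1.506, 0.381]
ft_force: [0.2, 0.1, -0.7]
finger_gap: 0.0508
```

Run:
```python
from h import *
st(); plan(.4257,-.0006,.075,70.5)
```

```text
t 7.38 ee [ 4.268e+02 -2.000e-01  2.400e+00] yaw 117.4 tilt(mrad) y,z [ 1.1 33.2] F [ 0.2  0.1 -0.7] T [-0.01  0.02  0.01] gap 50.8 j7 2.26
d [-1.1 -0.4 72.6] dyaw -46.9 j7 2.26
[[-14.5, 0.0, 0.3], np.float64(9.39)]
[[-14.5, 0.1, 0.2], np.float64(9.39)]
[[-14.5, 0.1, 0.2], np.float64(9.39)]
[[-14.5, 0.2, 0.2], np.float64(9.39)]
[[-14.5, 0.2, 0.2], np.float64(9.39)]
```

Call:
move_arm --series '[[35,[-10,0,0],0],[35,[-18,0,0],4.7],[35,[-18,0,0.3],8.5],[35,[-18,0,0.2],8.5],[35,[-16,0,0.2],8.5],[35,[-10,0,0.2],8.5],[35,[0,0,0],8],[35,[0,0,0],0]]' --grip_force 80

```text
t: 8.38
ee_pos: [0.4181, -0.0017, 0.0944]
tool_rot: [0.299, 1.538, -0.268]
ft_force: [0.1, 0.1, -5.2]
finger_gap: 0.0502
```

Run:
```python
from h import *
st(); plan(.6093,-.011,.095,70.5,n=6)
```

```text
t 8.38 ee [418.1  -1.7  94.4] yaw 69.2 tilt(mrad) y,z [21.8 10.1] F [ 0.1  0.1 -5.2] T [-0.03  0.03 -0.01] gap 50.2 j7 1.35
d [191.2  -9.3   0.6] dyaw 1.3 j7 1.35
[[0.4, 9.8, 30.3], np.float64(-0.21)]
[[0.4, 9.7, 30.4], np.float64(-0.21)]
[[0.4, 9.6, 30.4], np.float64(-0.21)]
[[0.4, 9.5, 30.4], np.float64(-0.21)]
[[0.4, 9.4, 30.5], np.float64(-0.21)]
[[0.4, 9.3, 30.5], np.float64(-0.21)]
```

Call:
move_arm --series '[[35,[0,10,30],-0.5],[35,[0,10,30],-0.5],[35,[0,10,30],-0.5],[35,[0,9,30],0],[35,[0,9,30],0],[35,[0,9,22],0],[35,[0,0,5],0],[35,[0,0,0],0]]'

```text
t: 9.38
ee_pos: [0.6014, -0.0052, 0.0908]
tool_rot: [0.262, 1.56, -0.232]
ft_force: [-0.3, 0.5, -4.1]
finger_gap: 0.0498
```

```bash
cat >> h.py <<'E'
def tool(W):
    s=arm.sense(); return ((W-s["ee_pos"])@R.from_rotvec(s["tool_rot"]).as_matrix())*1000
E
python3 - <<'E'
from h import *
st(); im,W=shot("w7")
z=W[...,2]; d=np.hypot(W[...,0]-.6093,W[...,1]+.011)
T=tool(W); m=(np.abs(T[...,1])<24)&(np.abs(T[...,2])<35)&(T[...,0]<-15)&(T[...,0]>-30)
P=W[m]; print("top z",np.median(P[:,2]) if len(P) else None, len(P))
for lo,hi,r in ((.008,.016,.09),(.058,.066,.07)): fit(W,(.6093,-.011),lo,hi,r)
for lo,hi in((.1,.11),(.11,.12),(.12,.13),(.09,.1)):
    k=(d<.045)&(z>lo)&(z<hi); print(lo,k.sum())
plan(.6093,-.011,.095,70.5,n=1)
E
```

```text
t 9.38 ee [601.4  -5.2  90.8] yaw 72.0 tilt(mrad) y,z [17.9 -5.8] F [-0.3  0.5 -4.1] T [-0.04  0.03 -0.  ] gap 49.8 j7 1.52
t 9.425 ee [ 0.6011 -0.0048  0.0908] vel 0.0129 F [-0.5 -0.1 -4. ] gap 0.05
top z 0.11200018917300182 11307
c 592.3 -4.9 size 96.1 89.5 notch counts [662, 1182] x-axis yaw 70.4 jaw yaw 160.4 9130
c 583.7 -1.8 size 66.0 14.5 notch counts [611, 0] x-axis yaw 163.3 jaw yaw 253.3 732
0.1 1621
0.11 12454
0.12 1398
0.09 1022
d [ 8.2 -6.4  4. ] dyaw -1.5 j7 1.52
[[-4.1, -3.4, 9.8], np.float64(1.47)]
```

View pics/w7.png

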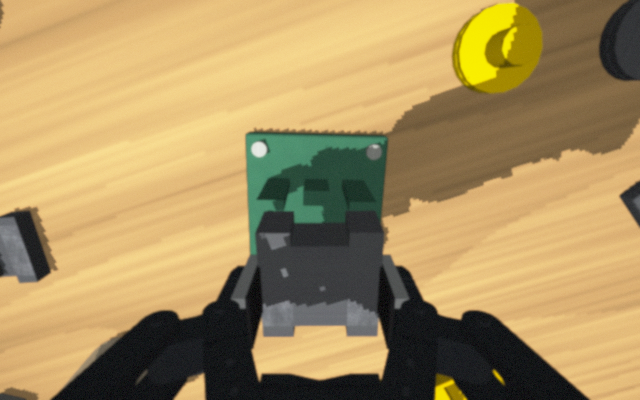

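```bash
cat >> h.py <<'E'
def held(W,ztop,tol=.006,half=26,bar=False):
    """centre (world mm), normal and yaw of held H-part top"""
    T=tool(W); m=(np.abs(T[...,1])<half)&(np.abs(T[...,2])<36)&(np.abs(W[...,2]-ztop)<tol); 
    P=W[m]*1000; mu=np.median(P,0); 
    for _ in range(3):
        A=np.c_[P[:,:2]-mu[:2],np.ones(len(P))]; co=np.linalg.lstsq(A,P[:,2]-mu[2],rcond=None)[0]; k=np.abs(A@co-(P[:,2]-mu[2]))<1.2; P=P[k]
    t=T[m]; 
    (cx,cy),(w,h),a=cv2.minAreaRect(P[:,:2].astype(np.float32))
    print("held c",round(cx,1),round(cy,1),"size",round(w,1),round(h,1),"a",round(a,1),"z",round(mu[2],1),"slope mrad",(co[:2]*1000).round(0),len(P))
E
python3 - <<'E'
from h import *
im,W=shot("w8"); np.save("W8.npy",W); held(W,.112); held(W,.112,half=23); st()
E
```

```text
t 9.525 ee [ 0.6012 -0.0045  0.0912] vel 0.0054 F [-0.4  1.3 -4.7] gap 0.05
held c 601.1 -4.9 size 51.9 53.0 a 72.1 z 112.4 slope mrad [-25.  26.] 10111
held c 601.2 -4.9 size 46.0 53.2 a 72.0 z 112.4 slope mrad [-25.  26.] 9041
t 9.57 ee [601.4  -4.5  91.5] yaw 72.0 tilt(mrad) y,z [19.3 -4.9] F [ 0.2  0.8 -4.6] T [-0.04 -0.02  0.  ] gap 50.3 j7 1.52
```

Call:
move_arm --series '[[35,[0,-3.4,10],1.6],[35,[0,0,0],0],[35,[10,0,0],0],[35,[8,0,0],0],[35,[0,0,0],0],[35,[0,0,0],0]]'

```text
t: 10.32
ee_pos: [0.6092, -0.0107, 0.0718]
tool_rot: [0.286, 1.557, -0.255]
ft_force: [0.2, 0.3, -4.9]
finger_gap: 0.0501
```

Run:
```python
from h import *
im,W=shot("w9"); st()
z=st and arm.sense()["ee_pos"][2]
held(W,z+.0212)
for lo,hi,r in ((.008,.016,.09),(.058,.066,.06)): fit(W,(.6093,-.011),lo,hi,r)
```

```text
t 10.375 ee [ 0.6091 -0.0106  0.0718] vel 0.0047 F [-0.7  0.2 -4.1] gap 0.0499
t 10.43 ee [609.2 -10.7  72. ] yaw 70.3 tilt(mrad) y,z [19.3 -6.9] F [-0.5 -0.2 -3.6] T [-0.01 -0.02  0.03] gap 49.8 j7 1.51
held c 608.9 -11.2 size 51.5 53.2 a 70.3 z 93.0 slope mrad [-27.  28.] 10349
c 592.0 -4.7 size 96.4 88.6 notch counts [826, 1429] x-axis yaw 70.3 jaw yaw 160.3 11459
c 585.6 -2.4 size 66.2 15.5 notch counts [1036, 0] x-axis yaw 160.2 jaw yaw 250.2 1203
```

Call:
move_arm --series '[[35,[3,0,0.9],0],[35,[4,-0.1,0],0],[35,[4,-0.1,0],0],[35,[4,-0.1,0],0],[35,[0,0,0],0]]'

```text
t: 11.05
ee_pos: [0.6102, -0.0109, 0.0562]
tool_rot: [0.286, 1.557, -0.254]
ft_force: [-0.5, -0.5, -4.6]
finger_gap: 0.0496
```

Run:
```python
from h import *
im,W=shot("w10"); st()
held(W,arm.sense()["ee_pos"][2]+.021)
```

```text
t 11.1 ee [ 0.6105 -0.0109  0.0564] vel 0.007 F [ 0.4  0.9 -3.1] gap 0.0496
t 11.15 ee [610.7 -11.   56.7] yaw 70.3 tilt(mrad) y,z [19.9 -5.4] F [-0.8  0.2 -3.6] T [-0.    0.01  0.  ] gap 49.9 j7 1.52
held c 610.3 -11.3 size 51.9 53.1 a 70.2 z 77.6 slope mrad [-25.  28.] 10298
```

Call:
move_arm --series '[[35,[4,-0.3,-0.5],0],[35,[4,-0.1,0],0],[35,[4,-0.1,0],0],[35,[4,-0.1,0],0],[35,[4,-0.1,0],0],[35,[0,0,0],0]]'

```text
t: 11.9
ee_pos: [0.6101, -0.0106, 0.0354]
tool_rot: [0.286, 1.555, -0.253]
ft_force: [0.2, -0.1, -4.6]
finger_gap: 0.0501
```

Run:
```python
from h import *
im,W=shot("w11"); st()
held(W,arm.sense()["ee_pos"][2]+.021)
```

```text
t 11.95 ee [ 0.6103 -0.0107  0.0356] vel 0.005 F [ 0.8  0.6 -4.5] gap 0.0502
t 12.0 ee [610.5 -10.8  35.8] yaw 70.3 tilt(mrad) y,z [20.5 -4.5] F [ 0.   0.1 -4.5] T [-0.03  0.02 -0.02] gap 49.7 j7 1.54
held c 609.7 -11.0 size 52.0 66.7 a 70.3 z 56.9 slope mrad [-22.  26.] 10168
```

Call:
move_arm --series '[[35,[4,-0.1,0],0],[35,[4,-0.1,0],0],[35,[4,-0.1,0],0],[35,[4,-0.1,0],0],[35,[2,0,0],0],[35,[0,0,0],0]]'

```text
t: 12.75
ee_pos: [0.6105, -0.0108, 0.0167]
tool_rot: [0.286, 1.554, -0.253]
ft_force: [0.4, 1.3, -4.2]
finger_gap: 0.0499
```

Run:
```python
from h import *
im,W=shot("w12"); st()
held(W,arm.sense()["ee_pos"][2]+.021)
```

```text
t 12.8 ee [ 0.6106 -0.0108  0.0168] vel 0.0037 F [ 1.   0.6 -3.8] gap 0.05
t 12.85 ee [610.7 -10.8  16.9] yaw 70.3 tilt(mrad) y,z [20.7 -3.8] F [ 0.3  0.2 -4. ] T [ 0.   -0.03  0.03] gap 50.2 j7 1.55
held c 609.7 -11.0 size 52.0 66.7 a 70.3 z 38.1 slope mrad [-18.  26.] 9429
```

Call:
move_arm --series '[[35,[1,0,0],0],[35,[1,0,0],0],[35,[1,0,0],0],[35,[0,0,0],0]]'

```text
t: 13.35
ee_pos: [0.6108, -0.0109, 0.0159]
tool_rot: [0.287, 1.554, -0.253]
ft_force: [-0.4, 1.2, -2.7]
finger_gap: 0.0503
```

Run:
```python
from h import *
st(); im,W=shot("w13"); 
held(W,arm.sense()["ee_pos"][2]+.021)
```

```text
t 13.35 ee [610.8 -10.9  15.9] yaw 70.3 tilt(mrad) y,z [21.6 -3.5] F [-0.4  1.2 -2.7] T [-0.02  0.16 -0.04] gap 50.3 j7 1.55
t 13.4 ee [ 0.6108 -0.0109  0.0158] vel 0.0032 F [-2.5  0.1 -0.2] gap 0.0501
held c 609.9 -11.1 size 51.9 67.4 a 70.2 z 37.1 slope mrad [-14.  25.] 9231
```

Call:
move_arm --series '[[60,[0.5,0,0],0],[66,[0,0,0],0],[70,[0,0,0],0],[70,[-10,0,0],0],[70,[-25,0,0],0],[70,[-40,0,0],0],[78,[-40,0,0],0],[78,[0,0,0],0]]'

```text
t: 14.45
ee_pos: [0.6137, -0.0147, 0.1377]
tool_rot: [0.287, 1.544, -0.253]
ft_force: [1.0, -0.6, -0.2]
finger_gap: 0.0779
```

Run:
```python
from h import *
im,W=shot("w14"); st()
fit(W,(.6093,-.011),.030,.039,.04); fit(W,(.6093,-.011),.058,.066,.06)
for c in ((.556,-.239,.010,.018),(.56,.229,.010,.017)):
    m=np.hypot(W[...,0]-c[0],W[...,1]-c[1])<.04; print(m.sum())
    if m.sum()>500: fit(W,c[:2],c[2],c[3],.045)
plan(.55,-.235,.2,n=8)
```

```text
t 14.5 ee [ 0.6122 -0.0142  0.1357] vel 0.0521 F [-0.4  0.2 -0. ] gap 0.0778
t 14.55 ee [610.9 -13.8 133.8] yaw 70.3 tilt(mrad) y,z [20.9 -1.4] F [-0.9 -1.1 -0.2] T [ 0.03  0.04 -0.01] gap 77.8 j7 1.49
c 608.7 -8.9 size 65.6 66.0 notch counts [400, 234] x-axis yaw 155.7 jaw yaw 245.7 4248
c 609.9 -11.1 size 66.1 66.9 notch counts [0, 0] x-axis yaw 160.4 jaw yaw 250.4 1336
6478
c 556.5 -240.4 size 55.2 52.6 notch counts [424, 2] x-axis yaw 165.0 jaw yaw 255.0 3067
6294
c 565.7 221.4 size 52.0 31.5 notch counts [266, 0] x-axis yaw 135.7 jaw yaw 225.7 2048
d [ -60.9 -221.2   66.2] dyaw 0 j7 1.49
[[-8.9, -28.4, 2.2], 0.0]
[[-8.9, -28.4, 2.2], 0.0]
[[-8.9, -28.4, 2.2], 0.0]
[[-8.9, -28.4, 2.2], 0.0]
[[-8.9, -28.4, 2.2], 0.0]
[[-8.9, -28.4, 2.2], 0.0]
[[-8.9, -28.4, 2.2], 0.0]
[[-8.9, -28.4, 2.2], 0.0]
```

Call:
move_arm --series '[[78,[-3,-30,2],0],[78,[-3,-30,2],0],[78,[-2,-30,2],0],[78,[0,-30,2],0],[78,[0,-30,2],0],[78,[0,-30,2],-2],[78,[0,-25,2],-2],[78,[0,-12,2],-1],[78,[0,0,0],0],[78,[0,0,0],0]]'

```text
t: 15.8
ee_pos: [0.5434, -0.2235, 0.1218]
tool_rot: [0.219, 1.588, -0.178]
ft_force: [0.7, 0.5, -0.4]
finger_gap: 0.0779
```

Run:
```python
from h import *
im,W=shot("w15"); st()
x,y,a=fit(W,(.5565,-.2404),.010,.018,.045); fit(W,(.5565,-.2404),.0175,.024,.045)
m=np.hypot(W[...,0]-x,W[...,1]-y)<.04; z=W[m][:,2]; print(np.histogram(z,bins=[-.01,.005,.01,.013,.016,.019,.022,.03]))
plan(x,y,.06,a,n=3)
```

```text
t 15.85 ee [ 0.5433 -0.2235  0.1218] vel 0.0057 F [ 0.3  0.  -0.4] gap 0.0783
t 15.9 ee [ 543.6 -223.4  122.1] yaw 75.6 tilt(mrad) y,z [ 22.1 -29. ] F [ 0.3  0.2 -0. ] T [-0.04 -0.03 -0.  ] gap 78.1 j7 1.95
c 556.4 -240.9 size 52.2 52.5 notch counts [352, 0] x-axis yaw 165.4 jaw yaw 255.4 3143
c 556.6 -240.9 size 8.0 36.8 notch counts [0, 0] x-axis yaw 165.1 jaw yaw 255.1 439
(array([2944,   93,  387, 2742,   77,  370,    0]), array([-0.01 ,  0.005,  0.01 ,  0.013,  0.016,  0.019,  0.022,  0.03 ]))
d [ 12.8 -17.5 -62.1] dyaw -0.2 j7 1.95
[[20.4, -5.0, 6.2], np.float64(0.06)]
[[20.4, -5.0, 6.2], np.float64(0.06)]
[[20.4, -5.0, 6.2], np.float64(0.06)]
```

View pics/w15.png

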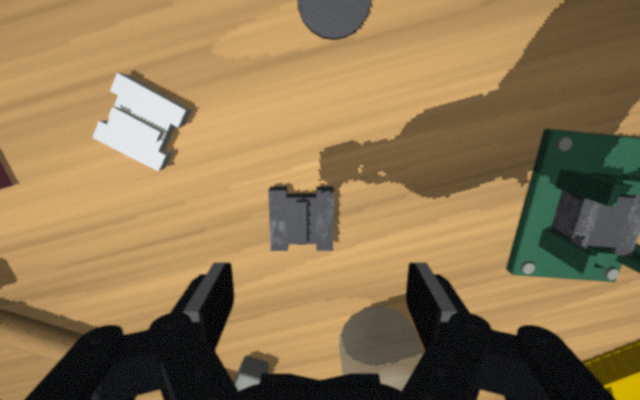

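Run:
```python
from h import *
for n in ("top","scene"):
    f=np.load(n+".npz"); W=cloud(n,f["d"])
    m=(np.hypot(W[...,0]-.66,W[...,1]+.2)<.13)&(W[...,2]>.085); P=W[m]; print(n,len(P),P.min(0),P.max(0),np.median(P,0))
```

```text
top 449 [ 0.65976001 -0.23538921  0.08501474] [ 0.72458403 -0.17300603  0.11773111] [ 0.69033185 -0.20319741  0.11002007]
scene 709 [ 0.66038579 -0.23522412  0.08519149] [ 0.72694615 -0.17167809  0.11537294] [ 0.6986871  -0.2054265   0.11049096]
```

Call:
move_arm --series '[[78,[20,-5,6],0],[78,[20,-5,6],0],[78,[20,-4,6],0],[78,[10,0,0],0],[78,[0,0,0],0]]'

```text
t: 16.52
ee_pos: [0.5565, -0.238, 0.0439]
tool_rot: [0.218, 1.592, -0.175]
ft_force: [-0.2, 0.6, 0.2]
finger_gap: 0.0778
```

Run:
```python
from h import *
st(); plan(.5576,-.2401,-.002,75.3,n=1)
```

```text
t 16.52 ee [ 556.5 -238.    43.9] yaw 75.7 tilt(mrad) y,z [ 23.3 -32.8] F [-0.2  0.6  0.2] T [-0.05 -0.02 -0.07] gap 77.8 j7 2.01
d [  1.1  -2.1 -45.9] dyaw -0.4 j7 2.01
[[45.8, -2.8, 3.1], np.float64(0.42)]
```

Call:
move_arm --series '[[78,[14,-1.4,1.5],0.4],[78,[14,-0.7,0.8],0],[78,[10,-0.5,0.5],0],[78,[4,-0.2,0.2],0],[78,[0,0,0],0]]'

```text
t: 17.15
ee_pos: [0.5583, -0.2404, -0.0002]
tool_rot: [0.223, 1.589, -0.181]
ft_force: [0.3, -0.1, 0.7]
finger_gap: 0.078
```

Run:
```python
from h import *
st(); plan(.5576,-.2401,-.002,75.3,n=1)
```

```text
t 17.15 ee [ 5.583e+02 -2.404e+02 -2.000e-01] yaw 75.3 tilt(mrad) y,z [ 23.1 -31.1] F [ 0.3 -0.1  0.7] T [-0.   -0.03  0.  ] gap 78.0 j7 2.03
d [-0.7  0.3 -1.8] dyaw -0.0 j7 2.03
[[1.9, 0.1, -0.7], np.float64(0.0)]
```

Call:
move_arm --series '[[60,[2,0,-0.7],0],[45,[0,0,0],0],[35,[0,0,0],0],[35,[0,0,0],0],[35,[0,0,0],0]]' --grip_force 60

```text
t: 17.77
ee_pos: [0.558, -0.2404, -0.0013]
tool_rot: [0.223, 1.588, -0.181]
ft_force: [0.2, 0.9, -1.2]
finger_gap: 0.05
```

Run:
```python
from h import *
st(); im,W=shot("w16"); held(W,.014); plan(.5576,-.2401,.110,70.5,n=5)
```

```text
t 17.77 ee [ 558.  -240.4   -1.3] yaw 75.3 tilt(mrad) y,z [ 23.1 -29.8] F [ 0.2  0.9 -1.2] T [-0.07 -0.03  0.02] gap 50.0 j7 2.03
t 17.825 ee [ 0.558  -0.2404 -0.0013] vel 0.0017 F [ 0.4  0.1 -1.2] gap 0.0499
held c 556.6 -240.4 size 51.9 52.5 a 75.4 z 13.9 slope mrad [ 5. -1.] 8370
d [ -0.4   0.2 111.3] dyaw -4.8 j7 2.03
[[-22.2, 0.5, -0.8], np.float64(0.96)]
[[-22.2, 0.5, -0.8], np.float64(0.96)]
[[-22.2, 0.5, -0.8], np.float64(0.96)]
[[-22.2, 0.5, -0.8], np.float64(0.96)]
[[-22.2, 0.5, -0.8], np.float64(0.96)]
```

Call:
move_arm --series '[[35,[-10,0,0],0],[35,[-20,0.5,-0.7],1],[35,[-25,0.5,-0.8],1],[35,[-25,0.5,-0.8],1],[35,[-20,0.5,-0.8],1],[35,[0,0,0],0]]' --grip_force 80

```text
t: 18.62
ee_pos: [0.5574, -0.2406, 0.1034]
tool_rot: [0.279, 1.583, -0.238]
ft_force: [0.4, -0.2, -1.6]
finger_gap: 0.0494
```

Run:
```python
from h import *
st(); plan(.607,-.012,.1,70.5,n=8)
```

```text
t 18.62 ee [ 557.4 -240.6  103.4] yaw 71.2 tilt(mrad) y,z [ 20.9 -32. ] F [ 0.4 -0.2 -1.6] T [-0.05 -0.09  0.05] gap 49.4 j7 1.91
d [ 49.6 228.6  -3.4] dyaw -0.7 j7 1.91
[[1.1, 29.0, -3.3], np.float64(0.08)]
[[1.1, 29.0, -3.4], np.float64(0.08)]
[[1.1, 29.0, -3.4], np.float64(0.08)]
[[1.1, 29.0, -3.4], np.float64(0.08)]
[[1.1, 29.0, -3.5], np.float64(0.08)]
[[1.1, 29.0, -3.5], np.float64(0.08)]
[[1.1, 29.0, -3.6], np.float64(0.08)]
[[1.1, 29.0, -3.6], np.float64(0.08)]
```

Call:
move_arm --series '[[35,[1,29,-3.4],0],[35,[1,29,-3.4],0],[35,[1,29,-3.4],0],[35,[1,29,-3.4],0],[35,[1,29,-3.5],0],[35,[1,29,-3.5],0],[35,[1,26,-3.5],0],[35,[1,14,-2],0],[35,[0,0,0],0],[35,[0,0,0],0]]'

```text
t: 19.88
ee_pos: [0.5957, -0.0251, 0.0913]
tool_rot: [0.279, 1.599, -0.244]
ft_force: [0.1, -0.6, -2.1]
finger_gap: 0.0495
```

```bash
cat >> h.py <<'E'
N=(609.6,-11.1); YN=np.array([.337,.9415]); XN=np.array([.9415,-.337])
def nestpart(W):
    fit(W,(.6095,-.011),.058,.066,.06)
E
python3 - <<'E'
from h import *
im,W=shot("w17"); st(); s=arm.sense()
held(W,s["ee_pos"][2]+.0155); nestpart(W); plan(.6096,-.0111,.080,70.5,n=1)
E
```

```text
t 19.925 ee [ 0.5957 -0.025   0.0913] vel 0.0052 F [ 1.   0.2 -2. ] gap 0.0493
t 19.98 ee [595.8 -25.1  91.4] yaw 70.9 tilt(mrad) y,z [ 15.5 -46.6] F [-0.1  0.5 -2.1] T [-0.02 -0.04 -0.02] gap 49.5 j7 1.55
held c 594.6 -25.0 size 52.0 52.5 a 71.1 z 106.4 slope mrad [-10.  -6.] 7558
c 585.3 -2.2 size 66.1 15.6 notch counts [889, 0] x-axis yaw 159.6 jaw yaw 249.6 1008
d [ 13.8  14.  -11.4] dyaw -0.4 j7 1.55
[[11.3, 17.6, 9.0], np.float64(0.44)]
```

Call:
move_arm --series '[[35,[0,18,9.4],0.5],[35,[0,0,0],0],[35,[10,-0.1,0.5],0],[35,[10,-0.1,0.5],0],[35,[0,0,0],0],[35,[0,0,0],0]]'

```text
t: 20.72
ee_pos: [0.6082, -0.0183, 0.0697]
tool_rot: [0.291, 1.599, -0.261]
ft_force: [0.5, -0.7, -2.1]
finger_gap: 0.0494
```

```bash
cat >> h.py <<'E'
def err(c,yaw): # shift in tool axes to bring world-mm centre c onto nest
    y=np.radians(yaw); d=np.array(N)-c; print("shift tool y,z",round(d@[np.cos(y),np.sin(y)],2),round(d@[np.sin(y),-np.cos(y)],2))
E
python3 - <<'E'
from h import *
im,W=shot("w18"); st(); s=arm.sense()
held(W,s["ee_pos"][2]+.0155); nestpart(W)
E
```

```text
t 20.775 ee [ 0.608  -0.0182  0.0697] vel 0.0045 F [-0.8 -0.3 -1.8] gap 0.0494
t 20.82 ee [608.2 -18.1  69.9] yaw 69.9 tilt(mrad) y,z [ 10.7 -48. ] F [-0.5 -0.  -1.9] T [-0.08 -0.06  0.03] gap 49.2 j7 1.53
held c 607.0 -17.8 size 51.9 52.5 a 69.9 z 84.8 slope mrad [-13.  -9.] 7448
c 584.5 -2.1 size 66.4 15.2 notch counts [1030, 0] x-axis yaw 158.4 jaw yaw 248.4 1198
```

Call:
move_arm --series '[[35,[0,5,0],-0.5],[35,[0,2.2,0],0],[35,[0,0,0],0],[35,[0,0,0],0]]'

```text
t: 21.32
ee_pos: [0.6116, -0.0102, 0.0707]
tool_rot: [0.283, 1.598, -0.252]
ft_force: [-0.3, -0.0, -2.1]
finger_gap: 0.0497
```

Run:
```python
from h import *
im,W=shot("w19"); st(); s=arm.sense()
held(W,s["ee_pos"][2]+.0155); nestpart(W); fit(W,(.6093,-.011),.008,.016,.09)
```

```text
t 21.375 ee [ 0.6116 -0.0101  0.0707] vel 0.0028 F [ 0.8  0.4 -2.6] gap 0.0498
t 21.43 ee [611.6 -10.3  70.7] yaw 70.5 tilt(mrad) y,z [ 12.1 -46.4] F [-0.3 -0.4 -3. ] T [-0.08 -0.07  0.01] gap 49.6 j7 1.52
held c 610.6 -10.2 size 51.8 52.4 a 70.6 z 85.8 slope mrad [-11.  -8.] 7650
c 585.6 -2.3 size 66.3 15.2 notch counts [1079, 0] x-axis yaw 160.5 jaw yaw 250.5 1245
c 592.0 -4.8 size 96.4 88.8 notch counts [631, 1403] x-axis yaw 70.6 jaw yaw 160.6 9663
```

Call:
move_arm --series '[[35,[0,-1.1,-0.6],0],[35,[4,0,0.2],0],[35,[4,0,0.2],0],[35,[4,-0.1,0.2],0],[35,[0,0,0],0]]'

```text
t: 22.05
ee_pos: [0.6105, -0.011, 0.0576]
tool_rot: [0.284, 1.598, -0.252]
ft_force: [0.0, 0.4, -2.5]
finger_gap: 0.0497
```

Run:
```python
from h import *
im,W=shot("w20"); st(); s=arm.sense()
held(W,s["ee_pos"][2]+.0152)
```

```text
t 22.1 ee [ 0.6106 -0.0111  0.0578] vel 0.005 F [ 0.   0.8 -2. ] gap 0.0497
t 22.15 ee [610.7 -11.1  58. ] yaw 70.5 tilt(mrad) y,z [ 12.6 -46.3] F [-0.1  0.5 -1.5] T [ 0.03 -0.05  0.02] gap 49.6 j7 1.53
held c 609.6 -11.0 size 51.8 52.5 a 70.5 z 72.9 slope mrad [-11.  -7.] 7758
```

Call:
move_arm --series '[[35,[4,0,0.2],0],[35,[4,-0.1,0.2],0],[35,[4,0,0.2],0],[35,[4,-0.1,0.2],0],[35,[3,0,0.1],0],[35,[0,0,0],0]]'

```text
t: 22.9
ee_pos: [0.6108, -0.0112, 0.0376]
tool_rot: [0.284, 1.598, -0.252]
ft_force: [-0.1, -0.4, -2.8]
finger_gap: 0.0495
```

Run:
```python
from h import *
im,W=shot("w21"); st(); s=arm.sense()
held(W,s["ee_pos"][2]+.0152)
```

```text
t 22.95 ee [ 0.6109 -0.0112  0.0378] vel 0.0036 F [-0.1 -0.8 -3. ] gap 0.0493
t 23.0 ee [611.  -11.2  37.9] yaw 70.5 tilt(mrad) y,z [ 12.6 -45.8] F [-0.3  0.7 -1.8] T [ 0.04  0.01 -0.06] gap 49.8 j7 1.54
held c 609.4 -10.9 size 52.0 65.9 a 70.4 z 52.9 slope mrad [-7. -8.] 7410
```

Bottom at about 38.9 mm, so 3 mm remain.

Call:
move_arm --series '[[35,[1.5,0,0],0],[35,[1,0,0],0],[35,[1,0,0],0],[35,[1,0,0],0],[35,[0,0,0],0]]'

```text
t: 23.62
ee_pos: [0.6113, -0.0113, 0.0353]
tool_rot: [0.285, 1.596, -0.252]
ft_force: [-0.7, 0.3, -0.5]
finger_gap: 0.0494
```

Run:
```python
from h import *
st(); im,W=shot("w22"); st(); s=arm.sense()
held(W,s["ee_pos"][2]+.0152)
```

```text
t 23.62 ee [611.3 -11.3  35.3] yaw 70.5 tilt(mrad) y,z [ 13.7 -44.5] F [-0.7  0.3 -0.5] T [0.07 0.05 0.04] gap 49.4 j7 1.54
t 23.675 ee [ 0.6113 -0.0113  0.0352] vel 0.0027 F [-2.  -0.   1.2] gap 0.0495
t 23.73 ee [611.3 -11.3  35.2] yaw 70.5 tilt(mrad) y,z [ 13.5 -44.5] F [-1.6 -0.4  1.2] T [ 0.07  0.16 -0.01] gap 49.8 j7 1.54
held c 609.3 -10.8 size 52.0 65.7 a 70.5 z 50.3 slope mrad [-4. -8.] 7760
```

Call:
move_arm --series '[[60,[0,0,0],0],[66,[0,0,0],0],[70,[0,0,0],0],[70,[-10,0,0],0],[70,[-25,0,0],0],[70,[-40,0,0],0],[60,[-20,15,0],0],[60,[0,20,-2],0],[60,[0,25,-5],0]]'

```text
t: 24.85
ee_pos: [0.6301, 0.0427, 0.1361]
tool_rot: [0.288, 1.591, -0.259]
ft_force: [0.3, 0.3, -0.1]
finger_gap: 0.0601
```

Run:
```python
from h import *
im,W=shot("w23"); st()
T=W.reshape(-1,3)*1000
for r0,nm in ((15,'top'),):
    m=(np.hypot(T[:,0]-609.5,T[:,1]+11)<24)&(T[:,2]>45); P=T[m]; print(len(P),np.percentile(P[:,2],[5,25,50,75,95]).round(1))
fit(W,(.6095,-.011),.0535,.0575,.025)
fit(W,(.6095,-.011),.058,.066,.06)
m=(np.hypot(T[:,0]-562,T[:,1]-228)<20)&(T[:,2]>28)&(T[:,2]<42); print(m.sum(), T[m].mean(0).round(1) if m.any() else "")
plan(.55,.22,.13,n=8)
```

```text
t 24.9 ee [0.6307 0.0496 0.1359] vel 0.07 F [ 0.4  4.9 -0.2] gap 0.0601
t 24.95 ee [630.1  48.3 135.4] yaw 70.6 tilt(mrad) y,z [ 15.5 -41.8] F [-0.2 -0.3 -0.1] T [ 0.04 -0.08 -0.02] gap 59.8 j7 1.4
11571 [ 49.4  56.3 198.3 206.8 218.9]
c 610.1 -12.0 size 8.8 36.1 notch counts [0, 0] x-axis yaw 160.4 jaw yaw 250.4 586
c 609.6 -11.0 size 66.5 66.3 notch counts [0, 0] x-axis yaw 160.4 jaw yaw 250.4 1375
1001 [558.3 227.2  34.2]
d [-80.1 171.7  -5.4] dyaw 0 j7 1.4
[[1.6, 16.9, -16.5], 0.0]
[[1.6, 16.9, -16.5], 0.0]
[[1.6, 16.9, -16.5], 0.0]
[[1.6, 16.9, -16.5], 0.0]
[[1.6, 16.9, -16.5], 0.0]
[[1.6, 16.9, -16.5], 0.0]
[[1.6, 16.9, -16.5], 0.0]
[[1.6, 16.9, -16.5], 0.0]
```

Call:
move_arm --series '[[50,[1,17,-16],0],[50,[1,17,-16],0],[50,[1,17,-16],0],[50,[1,17,-16],0],[50,[1,17,-16],0],[50,[1,17,-16],0],[50,[5,17,-14],0],[50,[5,10,-8],0],[50,[0,0,0],0],[50,[0,0,0],0]]'

```text
t: 26.2
ee_pos: [0.5545, 0.2054, 0.1166]
tool_rot: [0.277, 1.603, -0.267]
ft_force: [0.2, -1.4, -0.8]
finger_gap: 0.05
```

Run:
```python
from h import *
im,W=shot("w24"); st(); T=W.reshape(-1,3)*1000
for z0,z1,r in ((33,38,18),(10,16,40)):
    m=(np.hypot(T[:,0]-560,T[:,1]-228)<r)&(T[:,2]>z0)&(T[:,2]<z1); P=T[m]; (c,rad)=cv2.minEnclosingCircle(P[:,:2].astype(np.float32)); (e,wh,a)=cv2.minAreaRect(P[:,:2].astype(np.float32)); print(len(P),P[:,2].mean(),c,rad,e,wh)
plan(.56,.228,.06,n=1)
```

```text
t 26.25 ee [0.5544 0.2055 0.1166] vel 0.0043 F [-0.2  0.4  1.2] gap 0.05
t 26.3 ee [554.5 205.5 116.7] yaw 70.2 tilt(mrad) y,z [ -1.4 -49.8] F [ 0.4  0.3 -0.4] T [ 0.   -0.01  0.01] gap 50.4 j7 1.11
668 34.70412216018253 (558.010498046875, 228.9971923828125) 10.90119457244873 (557.8591918945312, 229.01783752441406) (21.00290298461914, 20.405366897583008)
2464 12.798380880291713 (558.0038452148438, 229.00424194335938) 26.133028030395508 (557.9226684570312, 229.12924194335938) (51.65355682373047, 50.47864532470703)
d [  5.5  22.5 -56.7] dyaw 0 j7 1.11
[[56.7, 23.1, 0.4], 0.0]
```

View pics/w24.png

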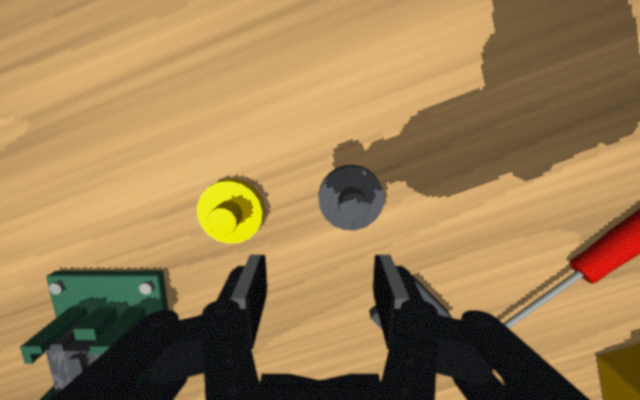

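Run:
```python
from h import *
plan(.5592,.2297,.045,70.5,n=3)
```

```text
d [  4.7  24.2 -71.7] dyaw 0.3 j7 1.11
[[23.9, 8.1, -0.1], np.float64(-0.08)]
[[23.9, 8.1, -0.1], np.float64(-0.08)]
[[23.9, 8.1, -0.0], np.float64(-0.08)]
```

Call:
move_arm --series '[[50,[10,10,0],0],[50,[15,10,0],0],[50,[22,4,0],0],[50,[15,0,0],0],[50,[0,0,0],0]]'

```text
t: 26.92
ee_pos: [0.5605, 0.2304, 0.0498]
tool_rot: [0.279, 1.604, -0.268]
ft_force: [0.5, -0.2, 0.9]
finger_gap: 0.0501
```

Run:
```python
from h import *
st();plan(.5592,.2297,.015,70.5,n=1)
```

```text
t 26.93 ee [560.5 230.4  49.8] yaw 70.2 tilt(mrad) y,z [ -2.1 -50.4] F [ 0.5 -0.2  0.9] T [-0.03 -0.03 -0.01] gap 50.1 j7 1.11
d [ -1.3  -0.7 -34.8] dyaw 0.3 j7 1.11
[[34.8, -1.0, 0.7], np.float64(-0.32)]
```

Call:
move_arm --series '[[50,[12,-1,0.3],-0.3],[50,[12,0,0.3],0],[50,[10,0,0.2],0],[50,[0,0,0],0],[20,[0,0,0],0],[10,[0,0,0],0],[10,[0,0,0],0],[10,[0,0,0],0]]' --grip_force 60

```text
t: 27.92
ee_pos: [0.5608, 0.2293, 0.0151]
tool_rot: [0.276, 1.601, -0.263]
ft_force: [0.1, -0.1, -1.5]
finger_gap: 0.0197
```

Run:
```python
from h import *
st();plan(.5592,.2297,.11,70.5,n=5)
```

```text
t 27.93 ee [560.8 229.3  15.1] yaw 70.4 tilt(mrad) y,z [ -0.  -47.8] F [ 0.1 -0.1 -1.5] T [-0.04 -0.15 -0.03] gap 19.7 j7 1.14
d [-1.6  0.4 94.9] dyaw 0.1 j7 1.14
[[-18.9, -0.0, -1.2], np.float64(-0.01)]
[[-18.9, -0.0, -1.2], np.float64(-0.01)]
[[-18.9, -0.0, -1.2], np.float64(-0.01)]
[[-18.9, -0.0, -1.2], np.float64(-0.01)]
[[-18.9, -0.0, -1.2], np.float64(-0.01)]
```

Call:
move_arm --series '[[10,[-10,0,-0.5],0],[10,[-20,0,-1],0],[10,[-25,0,-1.2],0],[10,[-25,0,-1.2],0],[10,[-15,0,-1],0],[10,[0,0,0],0]]' --grip_force 70

```text
t: 28.68
ee_pos: [0.559, 0.229, 0.1135]
tool_rot: [0.275, 1.604, -0.265]
ft_force: [0.3, -0.7, -2.3]
finger_gap: 0.0194
```

Run:
```python
from h import *
st();plan(.6075,-.009,.11,70.5,n=10)
```

```text
t 28.68 ee [559.  229.  113.5] yaw 70.4 tilt(mrad) y,z [ -2.2 -50.2] F [ 0.3 -0.7 -2.3] T [-0.   -0.07  0.04] gap 19.4 j7 1.08
d [  48.5 -238.    -3.5] dyaw 0.1 j7 1.08
[[-0.2, -20.8, 12.5], np.float64(-0.01)]
[[-0.2, -20.8, 12.5], np.float64(-0.01)]
[[-0.2, -20.8, 12.5], np.float64(-0.01)]
[[-0.2, -20.8, 12.5], np.float64(-0.01)]
[[-0.2, -20.8, 12.5], np.float64(-0.01)]
[[-0.2, -20.8, 12.5], np.float64(-0.01)]
[[-0.2, -20.8, 12.5], np.float64(-0.01)]
[[-0.2, -20.8, 12.5], np.float64(-0.01)]
[[-0.2, -20.8, 12.5], np.float64(-0.01)]
[[-0.2, -20.8, 12.5], np.float64(-0.01)]
```

Call:
move_arm --series '[[10,[0,-12,7],0],[10,[0,-21,12.5],0],[10,[0,-21,12.5],0],[10,[0,-21,12.5],0],[10,[0,-21,12.5],0],[10,[0,-21,12.5],0],[10,[0,-21,12.5],0],[10,[0,-21,12.5],0],[10,[0,-21,12.5],0],[10,[0,0,0],0]]'

```text
t: 29.92
ee_pos: [0.5908, 0.0025, 0.0961]
tool_rot: [0.271, 1.624, -0.287]
ft_force: [-0.4, -0.5, -2.8]
finger_gap: 0.0189
```

Run:
```python
from h import *
st();plan(.6085,-.0105,.105,70.5,n=2)
```

```text
t 29.93 ee [590.8   2.5  96.1] yaw 69.8 tilt(mrad) y,z [-22.5 -67.5] F [-0.4 -0.5 -2.8] T [-0.03 -0.12 -0.06] gap 18.9 j7 1.46
d [ 17.7 -13.    8.9] dyaw 0.7 j7 1.46
[[-5.1, -3.2, 10.2], np.float64(-0.33)]
[[-5.1, -3.2, 10.2], np.float64(-0.33)]
```

Run:
```python
from h import *
for n,r in dict(A=[.325,1.5464,-.3287],B=[.325,1.541,-.309],C=[-.406,1.519,.424],D=[-.367,1.51,.382],E=[-.367,1.505,.381],F=[.299,1.538,-.268],G=[.262,1.56,-.232],H=[.286,1.557,-.255],I=[.287,1.544,-.253],J=[.219,1.588,-.178],K=[.279,1.583,-.238],L=[.279,1.599,-.244],M=[.291,1.599,-.261],O=[.283,1.598,-.252]).items():
    print(n,(R.from_rotvec(r).as_matrix()[:2,0]*1000).round(0), end="; ")
im,W=shot("w25"); st(); T=tool(W)
P=W.reshape(-1,3)*1000; t=T.reshape(-1,3); ee=arm.sense()["ee_pos"]*1000
m=(np.hypot(t[:,1],t[:,2])<32)&(np.abs(P[:,2]-(ee[2]-2))<6); Q=P[m]; mu=np.median(Q,0)
for _ in range(4):
    A=np.c_[Q[:,:2]-mu[:2],np.ones(len(Q))]; co=np.linalg.lstsq(A,Q[:,2]-mu[2],rcond=None)[0]; k=np.abs(A@co-(Q[:,2]-mu[2]))<1.2; Q=Q[k]
print("\nrim",len(Q),"z",mu[2],"slope",co[:2]*1000,cv2.minEnclosingCircle(Q[:,:2].astype(np.float32)))
```

```text
A [-1. -2.]; B [8. 9.]; C [ 8. 14.]; D [25. 16.]; E [30. 16.]; F [17. 17.]; G [-0. 19.]; H [ 0. 20.]; I [13. 20.]; J [-23.  29.]; K [-23.  30.]; L [-40.  29.]; M [-42.  27.]; O [-40.  27.]; t 29.975 ee [0.5906 0.005  0.0958] vel 0.0373 F [-0.   0.6 -2.4] gap 0.0191
t 30.02 ee [590.7   7.2  95.9] yaw 70.1 tilt(mrad) y,z [-19.  -69.3] F [ 0.3  0.4 -2.9] T [ 0.03 -0.16  0.  ] gap 19.2 j7 1.45

rim 3365 z 93.76716197168687 slope [-19.90366186 -14.28269032] ((587.9931640625, 4.813868045806885), 25.977500915527344)
```

Run:
```python
from h import *
st();plan(.6123,-.011,.096,70.5,n=2)
```

```text
t 30.02 ee [590.7   7.2  95.9] yaw 70.1 tilt(mrad) y,z [-19.  -69.3] F [ 0.3  0.4 -2.9] T [ 0.03 -0.16  0.  ] gap 19.2 j7 1.45
d [ 21.6 -18.2   0.1] dyaw 0.4 j7 1.45
[[-0.8, -4.9, 13.2], np.float64(-0.19)]
[[-0.8, -5.0, 13.2], np.float64(-0.19)]
```

Call:
move_arm --series '[[10,[-1,-5,13],0],[10,[-1,-5,13],0],[10,[0,0,0],0],[10,[0,0,0],0]]'

```text
t: 30.52
ee_pos: [0.6136, -0.0086, 0.0955]
tool_rot: [0.267, 1.627, -0.275]
ft_force: [-0.4, 0.1, -3.2]
finger_gap: 0.0193
```

```bash
cat >> h.py <<'E'
def disc(W,off=-.002):
    t=tool(W).reshape(-1,3); P=W.reshape(-1,3)*1000; ee=arm.sense()["ee_pos"]*1000
    m=(np.hypot(t[:,1],t[:,2])<36)&(np.abs(P[:,2]-(ee[2]+off*1000))<6); Q=P[m]; mu=np.median(Q,0)
    for _ in range(4):
        A=np.c_[Q[:,:2]-mu[:2],np.ones(len(Q))]; co=np.linalg.lstsq(A,Q[:,2]-mu[2],rcond=None)[0]; k=np.abs(A@co-(Q[:,2]-mu[2]))<1.2; Q=Q[k]
    c,r=cv2.minEnclosingCircle(Q[:,:2].astype(np.float32))
    print("rim",len(Q),"z",(mu[2]+co[2]).round(1),"slope",(co[:2]*1000).round(),"c",np.round(c,1),"r",round(r,1)); err(np.array(c),70.4)
E
python3 - <<'E'
from h import *
im,W=shot("w26"); st(); disc(W); nestpart(W)
E
```

```text
t 30.575 ee [ 0.6136 -0.0087  0.0955] vel 0.0083 F [-0.2  0.8 -2.8] gap 0.0193
t 30.62 ee [613.4  -8.7  95.6] yaw 70.4 tilt(mrad) y,z [-17.5 -70.4] F [ 0.4 -0.3 -4.1] T [-0.04 -0.11 -0.01] gap 19.5 j7 1.49
rim 3371 z 93.5 slope [-21. -10.] c [611.   -8.8] r 26.0
shift tool y,z -2.62 -0.57
c 608.4 -10.6 size 66.3 63.6 notch counts [0, 0] x-axis yaw 160.4 jaw yaw 250.4 1081
```

Call:
move_arm --series '[[10,[0,-2.6,-0.4],0],[10,[5,0.1,0.4],0],[10,[5,0.1,0.4],0],[10,[5,0.1,0.3],0],[10,[0,0,0],0],[10,[0,0,0],0]]'

```text
t: 31.38
ee_pos: [0.6113, -0.0102, 0.0792]
tool_rot: [0.267, 1.628, -0.274]
ft_force: [0.5, 0.2, -2.8]
finger_gap: 0.0191
```

Run:
```python
from h import *
im,W=shot("w27"); st(); disc(W)
```

```text
t 31.425 ee [ 0.6112 -0.0101  0.0792] vel 0.0019 F [ 0.2  0.6 -3.3] gap 0.0188
t 31.48 ee [611.3 -10.1  79.3] yaw 70.5 tilt(mrad) y,z [-17.1 -71.8] F [-0.3 -1.2 -3.4] T [ 0.02 -0.13  0.01] gap 19.4 j7 1.5
rim 3351 z 77.2 slope [-18. -10.] c [608.5 -10.1] r 26.0
shift tool y,z -0.55 1.4
```

Call:
move_arm --series '[[10,[0,-0.5,1.4],0],[10,[2,0,0.2],0],[10,[2,0,0.2],0],[10,[1.5,0,0.1],0],[10,[1,0,0.1],0],[10,[0,0,0],0]]'

```text
t: 32.22
ee_pos: [0.6129, -0.0113, 0.0725]
tool_rot: [0.267, 1.627, -0.274]
ft_force: [-0.3, -0.9, -3.0]
finger_gap: 0.0189
```

Run:
```python
from h import *
im,W=shot("w28"); st(); disc(W)
```

```text
t 32.275 ee [ 0.6129 -0.0114  0.0725] vel 0.0022 F [ 0.   0.  -3.9] gap 0.0193
t 32.33 ee [613.  -11.4  72.6] yaw 70.5 tilt(mrad) y,z [-16.8 -71. ] F [ 0.6 -0.4 -2.8] T [-0.01 -0.09 -0.07] gap 18.8 j7 1.5
rim 3399 z 70.5 slope [-21.  -8.] c [610.2 -11.3] r 26.0
shift tool y,z 0.03 -0.61
```

Call:
move_arm --series '[[10,[1,0,-0.3],0],[10,[1,0,0],0],[10,[1,0,0],0],[10,[0,0,0],0]]'

```text
t: 32.83
ee_pos: [0.6127, -0.0113, 0.0714]
tool_rot: [0.267, 1.626, -0.273]
ft_force: [-0.9, -0.6, -1.8]
finger_gap: 0.0189
```

Run:
```python
from h import *
st(); im,W=shot("w29"); st(); disc(W)
```

```text
t 32.83 ee [612.7 -11.3  71.4] yaw 70.5 tilt(mrad) y,z [-16.  -70.3] F [-0.9 -0.6 -1.8] T [0.01 0.02 0.  ] gap 18.9 j7 1.5
t 32.875 ee [ 0.6127 -0.0112  0.0713] vel 0.0026 F [-1.4 -0.1  0.4] gap 0.0192
t 32.92 ee [612.6 -11.2  71.3] yaw 70.5 tilt(mrad) y,z [-16.1 -70.5] F [-0.5 -0.5  1.1] T [0.04 0.2  0.01] gap 19.0 j7 1.5
rim 3391 z 69.3 slope [-20. -10.] c [610.3 -11.5] r 26.0
shift tool y,z 0.12 -0.73
```

Call:
move_arm --series '[[36,[0,0,0],0],[36,[0,0,0],-8],[36,[0,0,0],-8],[36,[0,0,0],0],[10,[0,0,0],0],[10,[0,0,0],0],[10,[0,0,0],0]]' --grip_force 50

```text
t: 33.8
ee_pos: [0.6149, -0.0115, 0.0718]
tool_rot: [0.051, 1.638, -0.042]
ft_force: [-0.2, -0.4, -0.5]
finger_gap: 0.0198
```

Run:
```python
from h import *
st(); im,W=shot("w30"); st(); disc(W)
```

```text
t 33.8 ee [614.9 -11.5  71.8] yaw 86.6 tilt(mrad) y,z [  3.3 -67.4] F [-0.2 -0.4 -0.5] T [0.02 0.01 0.01] gap 19.8 j7 1.75
t 33.85 ee [ 0.6149 -0.0115  0.0718] vel 0.0049 F [-0.1 -0.1  0.4] gap 0.0196
t 33.9 ee [614.9 -11.5  71.8] yaw 86.6 tilt(mrad) y,z [  3.4 -67.4] F [0.3 0.3 1.3] T [0.02 0.03 0.02] gap 19.5 j7 1.75
rim 3828 z 68.7 slope [11. 25.] c [609.8 -11.9] r 26.0
shift tool y,z 0.65 -0.49
```

Call:
move_arm --series '[[10,[0.8,0,0],3],[10,[0.8,0,0],3],[10,[0.8,0,0],3],[10,[0.8,0,0],3],[10,[0.8,0,0],3],[10,[0.8,0,0],3]]'

```text
t: 34.65
ee_pos: [0.6166, -0.013, 0.0718]
tool_rot: [0.299, 1.612, -0.308]
ft_force: [-0.8, -0.1, 3.6]
finger_gap: 0.02
```

Run:
```python
from h import *
st(); im,W=shot("w31"); st(); disc(W)
```

```text
t 34.65 ee [616.6 -13.   71.8] yaw 68.0 tilt(mrad) y,z [-17.6 -59.6] F [-0.8 -0.1  3.6] T [-0.01  0.18  0.03] gap 20.0 j7 1.47
t 34.7 ee [ 0.6166 -0.0131  0.0717] vel 0.0743 F [-1.4 -1.   3.5] gap 0.0195
t 34.75 ee [616.6 -13.   71.7] yaw 68.1 tilt(mrad) y,z [-17.7 -59.6] F [-1.2 -0.2  4.7] T [ 0.01  0.28 -0.04] gap 19.6 j7 1.47
rim 3797 z 68.7 slope [5. 2.] c [611.9 -11.7] r 25.9
shift tool y,z -0.21 -2.33
```

Call:
move_arm --series '[[10,[0.4,0.1,-1.1],2],[10,[0.4,0.1,-1.1],3],[10,[0.7,0,0],3],[10,[0.7,0,0],3],[10,[0.7,0,0],3]]'

```text
t: 35.38
ee_pos: [0.6162, -0.0145, 0.0717]
tool_rot: [0.491, 1.568, -0.515]
ft_force: [-1.4, -0.4, 5.3]
finger_gap: 0.0198
```

Run:
```python
from h import *
st(); im,W=shot("w32"); st(); disc(W)
```

```text
t 35.38 ee [616.2 -14.5  71.7] yaw 53.5 tilt(mrad) y,z [-31.5 -47.4] F [-1.4 -0.4  5.3] T [0.05 0.36 0.02] gap 19.8 j7 1.24
t 35.425 ee [ 0.6162 -0.0145  0.0717] vel 0.067 F [-1.4  0.2  5.2] gap 0.0196
t 35.48 ee [616.2 -14.5  71.7] yaw 53.6 tilt(mrad) y,z [-31.5 -47.3] F [-0.4  0.4  5.1] T [-0.03  0.35  0.  ] gap 19.8 j7 1.24
rim 3822 z 68.5 slope [  3. -15.] c [612.1 -12.1] r 26.0
shift tool y,z 0.06 -2.67
```

Call:
move_arm --series '[[38,[0,0,0],0],[38,[0,0,0],0],[38,[0,0.9,-4.5],-8],[38,[0,0,0],-8],[38,[0,0,0],-8],[38,[0,0,0],-8],[38,[0,0,0],0]]'

```text
t: 36.35
ee_pos: [0.6113, -0.0099, 0.0684]
tool_rot: [0.051, 1.631, -0.049]
ft_force: [-0.7, -0.7, 0.4]
finger_gap: 0.0383
```

Run:
```python
from h import *
im,W=shot("w33"); st(); disc(W,-.003); plan(.6131,-.0111,.0715,86,n=1)
```

```text
t 36.4 ee [ 0.6113 -0.0099  0.0684] vel 0.0101 F [ 0.1 -0.7  0.2] gap 0.0382
t 36.45 ee [611.3  -9.8  68.4] yaw 86.4 tilt(mrad) y,z [ -0.9 -61.2] F [-0.4  0.1 -0.1] T [ 0.01 -0.08 -0.03] gap 37.8 j7 1.74
rim 1487 z 68.3 slope [ -45. -137.] c [613.7  -4.7] r 30.4
shift tool y,z -7.36 -1.69
d [ 1.8 -1.3  3.1] dyaw -0.4 j7 1.74
[[-3.2, -1.1, 1.6], np.float64(0.37)]
```

Run:
```python
import cv2
im=cv2.imread("pics/w33.png")[100:400,170:490]; cv2.imwrite("pics/w33c.png",cv2.resize(im,None,fx=2,fy=2))
```

```text
(no output)
```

View pics/w33c.png

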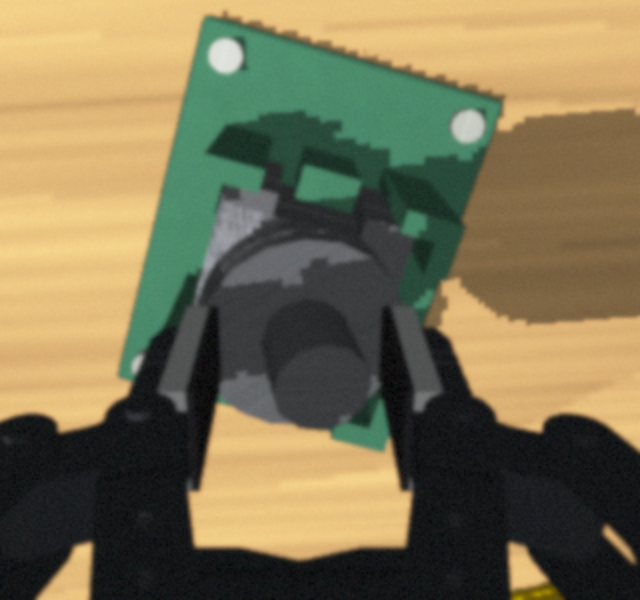

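Call:
move_arm --series '[[38,[-4,0,0],0],[10,[0,0,0],0],[10,[0,0,0],0],[10,[0,0,0],0],[10,[0,0,0],0]]'

```text
t: 37.08
ee_pos: [0.6116, -0.0097, 0.0728]
tool_rot: [0.053, 1.631, -0.052]
ft_force: [0.0, -0.1, 0.7]
finger_gap: 0.0196
```

Run:
```python
from h import *
im,W=shot("w34"); st(); disc(W,-.003)
```

```text
t 37.125 ee [ 0.6116 -0.0097  0.0728] vel 0.0019 F [-0.3  0.9  1.1] gap 0.0197
t 37.17 ee [611.6  -9.7  72.8] yaw 86.2 tilt(mrad) y,z [ -1.5 -61.3] F [-1.  -0.9  0.2] T [0.06 0.   0.01] gap 19.7 j7 1.74
rim 2892 z 68.9 slope [-13. -35.] c [612.6 -11.5] r 26.1
shift tool y,z -0.62 -3.01
```

Call:
move_arm --series '[[10,[0,0.1,-1.5],0],[10,[0.2,0.1,-1.5],0],[10,[0.7,0,0],3],[10,[0.7,0,0],3],[10,[0.7,0,0],3],[10,[0.7,0,0],3],[10,[0.7,0,0],3],[10,[0.7,0,0],3]]'

```text
t: 38.17
ee_pos: [0.6117, -0.007, 0.0724]
tool_rot: [0.303, 1.602, -0.31]
ft_force: [0.1, 0.4, 3.3]
finger_gap: 0.0198
```

Run:
```python
from h import *
st(); im,W=shot("w35"); st(); disc(W,-.003)
```

```text
t 38.17 ee [611.7  -7.   72.4] yaw 67.8 tilt(mrad) y,z [-14.2 -50.6] F [0.1 0.4 3.3] T [-0.04 -0.12  0.03] gap 19.8 j7 1.45
t 38.225 ee [ 0.6117 -0.007   0.0723] vel 0.0731 F [-0.   0.3  4.2] gap 0.0196
t 38.27 ee [611.7  -7.   72.3] yaw 67.9 tilt(mrad) y,z [-14.3 -50.6] F [1.  1.4 3.5] T [-0.   -0.11  0.01] gap 20.0 j7 1.46
rim 2914 z 68.3 slope [-14. -47.] c [612.4  -9.2] r 25.9
shift tool y,z -2.79 -2.03
```

Call:
move_arm --series '[[10,[-0.5,-1.5,-1.2],0],[10,[0,-1.4,-1.2],0],[10,[0,0,0],0],[10,[0.6,0,0],3]]'

```text
t: 38.78
ee_pos: [0.6044, -0.0085, 0.0692]
tool_rot: [0.342, 1.604, -0.352]
ft_force: [-0.2, -0.7, -2.6]
finger_gap: 0.0199
```

Run:
```python
from h import *
st(); im,W=shot("w36"); st(); disc(W,-.003)
```

```text
t 38.77 ee [604.4  -8.5  69.2] yaw 64.9 tilt(mrad) y,z [-19.6 -57.5] F [-0.2 -0.7 -2.6] T [-0.03 -0.16 -0.02] gap 19.9 j7 1.41
t 38.825 ee [ 0.6041 -0.0085  0.0689] vel 0.0704 F [ 0.5 -0.1 -3.7] gap 0.0199
t 38.88 ee [604.3  -8.5  69.1] yaw 65.0 tilt(mrad) y,z [-20.  -57.7] F [-0.6  0.7 -3. ] T [-0.03 -0.09 -0.06] gap 20.1 j7 1.42
rim 2359 z 64.7 slope [  4. -56.] c [602.5  -3.7] r 31.0
shift tool y,z -4.54 9.18
```

```bash
cat >> h.py <<'E'
def plane(Q,mu,th=.8,n=6):
    th0=3
    for i in range(n):
        A=np.c_[Q[:,:2]-mu[:2],np.ones(len(Q))]; co=np.linalg.lstsq(A,Q[:,2]-mu[2],rcond=None)[0]; k=np.abs(A@co-(Q[:,2]-mu[2]))<max(th,th0*.6**i); Q=Q[k]
    return Q,co
def hub(W):
    ee=arm.sense()["ee_pos"]*1000; t=tool(W).reshape(-1,3); P=W.reshape(-1,3)*1000
    for nm,m in (("hubtop",(np.abs(t[:,1])<9.3)&(np.abs(t[:,2])<22)&(P[:,2]>ee[2]+9)&(P[:,2]<ee[2]+28)),("rim",(np.hypot(t[:,1],t[:,2])<32)&(np.abs(P[:,2]-ee[2]+3.5)<7)&(np.abs(t[:,1])<27))):
        Q=P[m]
        if len(Q)<50: print(nm,len(Q)); continue
        Q,co=plane(Q,np.median(Q,0)); a=cv2.minAreaRect(Q[:,:2].astype(np.float32)); z=Q[:,2].mean()
        n=np.array([-co[0],-co[1],1]); dn=22 if nm=="hubtop" else 0
        b=np.array([a[0][0],a[0][1],z])-n*(35 if nm=="hubtop" else 13)
        print(nm,len(Q),"c",np.round(a[0],1),"size",np.round(a[1],1),"z",z.round(1),"slope",(co[:2]*1000).round(),"bottom centre",b.round(1)); err(b[:2],70.4)
E
python3 - <<'E'
from h import *
im,W=shot("w37"); st(); hub(W)
c=cv2.resize(im[100:400,170:490],None,fx=2,fy=2); cv2.imwrite("pics/w37c.png",c)
E
```

```text
t 38.925 ee [ 0.6046 -0.0085  0.0693] vel 0.0106 F [-0.1  0.9 -2.3] gap 0.0199
t 38.98 ee [604.9  -8.5  69.5] yaw 65.0 tilt(mrad) y,z [-19.5 -56.7] F [ 1.   0.3 -3. ] T [-0.03 -0.14  0.  ] gap 19.7 j7 1.42
hubtop 1303 c [606.3  -8.8] size [18.1 22.1] z 87.1 slope [-35. -46.] bottom centre [605.1 -10.5  52.1]
shift tool y,z 0.89 4.43
rim 2509 c [604.8  -8.4] size [51.4 47.3] z 65.3 slope [-38. -44.] bottom centre [604.3  -9.   52.3]
shift tool y,z -0.19 5.68
```

View pics/w37c.png

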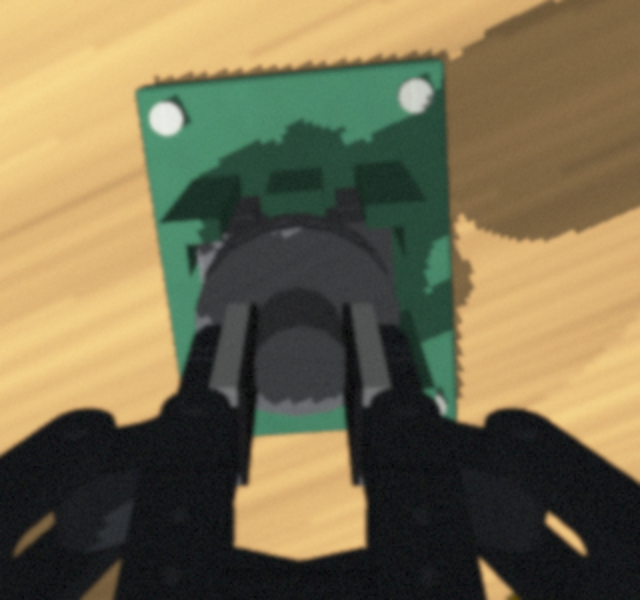

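Bottom centre is at z ≈ 52 mm, below the bar top (56), so the slot has caught the bar. The disc sits about 5 mm towards -x and slightly tilted. I'll centre it along the bar, then press lightly.

Call:
move_arm --series '[[10,[0,0.2,1.7],0],[10,[0,0.1,1.6],0],[10,[0,0,1.5],0],[10,[0,0,0],0]]'

```text
t: 39.48
ee_pos: [0.6097, -0.0105, 0.0691]
tool_rot: [0.339, 1.604, -0.35]
ft_force: [1.0, 0.5, -3.5]
finger_gap: 0.0196
```

Run:
```python
from h import *
st(); im,W=shot("w38"); st(); hub(W)
```

```text
t 39.48 ee [609.7 -10.5  69.1] yaw 65.1 tilt(mrad) y,z [-19.5 -56.7] F [ 1.   0.5 -3.5] T [ 0.02 -0.11  0.03] gap 19.6 j7 1.42
t 39.525 ee [ 0.6097 -0.0104  0.0691] vel 0.0031 F [ 0.  -1.  -3.1] gap 0.0196
t 39.58 ee [609.6 -10.3  69.1] yaw 65.1 tilt(mrad) y,z [-19.4 -56.9] F [ 0.5  0.1 -2.9] T [-0.05 -0.1  -0.01] gap 20.1 j7 1.42
hubtop 1305 c [611.4 -10.7] size [18.6 22. ] z 86.9 slope [-31. -44.] bottom centre [610.3 -12.2  51.9]
shift tool y,z 0.82 -1.03
rim 2558 c [609.9 -10.3] size [51.1 47.2] z 65.2 slope [-41. -42.] bottom centre [609.4 -10.9  52.2]
shift tool y,z -0.13 0.28
```

Centred now. Press lightly down to the plate.

Call:
move_arm --series '[[10,[0.8,0,0],0],[10,[0.8,0,0],0],[10,[0.8,0,0],0],[10,[0,0,0],0]]'

```text
t: 40.08
ee_pos: [0.6096, -0.0104, 0.0679]
tool_rot: [0.339, 1.603, -0.349]
ft_force: [0.5, 0.2, -1.3]
finger_gap: 0.0196
```

Run:
```python
from h import *
st(); im,W=shot("w39"); st(); hub(W)
```

```text
t 40.08 ee [609.6 -10.4  67.9] yaw 65.1 tilt(mrad) y,z [-18.8 -56.4] F [ 0.5  0.2 -1.3] T [ 0.01  0.03 -0.06] gap 19.6 j7 1.42
t 40.125 ee [ 0.6096 -0.0103  0.0678] vel 0.002 F [ 0.2 -0.   0.2] gap 0.02
t 40.17 ee [609.5 -10.3  67.8] yaw 65.1 tilt(mrad) y,z [-18.8 -56.7] F [-1.6 -1.2  0.2] T [0.01 0.15 0.05] gap 19.3 j7 1.42
hubtop 1307 c [611.4 -10.8] size [18.5 21.8] z 85.6 slope [-31. -50.] bottom centre [610.3 -12.6  50.6]
shift tool y,z 1.13 -1.18
rim 2524 c [610.4 -11.7] size [49.5 52.1] z 63.9 slope [-37. -42.] bottom centre [610.  -12.2  50.9]
shift tool y,z 0.95 -0.72
```

Call:
move_arm --series '[[32,[0,0,0],0],[40,[0,0,0],0],[40,[0,0,0],0],[40,[-12,0,0],0],[40,[-25,0,0],0],[40,[-30,0,0],0],[40,[-20,0,0],0],[40,[0,0,0],0],[40,[0,0,0],0]]'

```text
t: 41.3
ee_pos: [0.6166, -0.0115, 0.1608]
tool_rot: [0.339, 1.598, -0.349]
ft_force: [-0.3, 0.4, 0.8]
finger_gap: 0.04
```

Run:
```python
from h import *
im,W=shot("w40"); st(); P=W.reshape(-1,3)*1000
for nm,r,z0,z1 in (("hub",18,78,93),("rim",32,56,70)):
    m=(np.hypot(P[:,0]-609.6,P[:,1]+11)<r)&(P[:,2]>z0)&(P[:,2]<z1); Q=P[m]
    if nm=="rim": Q=Q[np.hypot(Q[:,0]-609.6,Q[:,1]+11)<26]
    Q,co=plane(Q,np.median(Q,0)); print(nm,len(Q),"c",np.round(cv2.minAreaRect(Q[:,:2].astype(np.float32))[0],1),"z",Q[:,2].mean().round(1),"slope",(co[:2]*1000).round())
cv2.imwrite("pics/w40c.png",cv2.resize(im[60:360,200:520],None,fx=2,fy=2))
for n in ("top","scene"):
    a=np.load(n+".npz"); im2,d=arm.read_camera(n); Wn=cloud(n,d); Wo=cloud(n,a["d"])
    for o,c in dict(blank=(.68,.24),plain=(.41,-.176),jar=(.692,-.204)).items():
        f=lambda V:np.median(V[(np.hypot(V[...,0]-c[0],V[...,1]-c[1])<.05)&(V[...,2]>.006)],0).round(3)
        print(n,o,f(Wo),f(Wn))
```

```text
t 41.35 ee [ 0.6167 -0.0116  0.1608] vel 0.0083 F [0.  1.1 0.5] gap 0.0402
t 41.4 ee [616.5 -11.5 160.5] yaw 65.1 tilt(mrad) y,z [-17.6 -51.5] F [ 0.  -0.4 -0.4] T [-0.02 -0.06 -0.01] gap 39.8 j7 1.38
hub 548 c [609.9 -12.9] z 84.8 slope [ 4. 23.]
rim 1891 c [610.  -12.2] z 62.8 slope [-1. -0.]
top blank [0.677 0.242 0.014] [0.676 0.242 0.014]
top plain [ 0.406 -0.174  0.009] [ 0.406 -0.177  0.009]
top jar [ 0.683 -0.199  0.108] [ 0.682 -0.199  0.108]
scene blank [0.679 0.243 0.015] [0.678 0.243 0.015]
scene plain [ 0.406 -0.175  0.009] [ 0.407 -0.175  0.009]
scene jar [ 0.708 -0.21   0.103] [ 0.708 -0.21   0.104]
```

View pics/w40c.png

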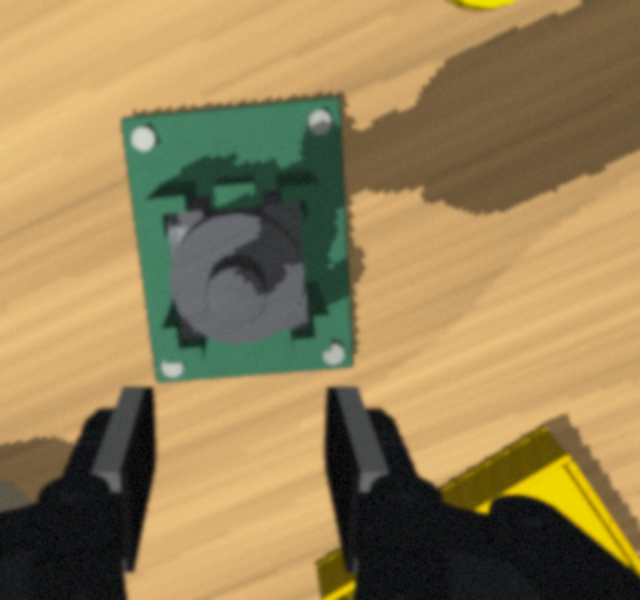

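The picture shows the disc lying flat in the nest at (240,278), on the plate with its corners visible. The rim is at 62.8 mm with no slope and about 1.2 mm off-centre. Handing in.

```bash
python3 -c "
from h import *
print(arm.close_job()); st()"
```

```text
the job is handed in; nothing more can be done
None
the job is handed in; nothing more can be done
```

I stacked the block, the notched plate and the hubbed disc in the nest and handed the job in at about 41 s of the 72 s. No verdict was reported.

**Last checks**
- **Disc:** the top of its rim is at 62.8 mm (63 expected) with about 0 mrad slope, and it sits about 1.2 mm off the nest centre. The fit on the hub's top gave a 23 mrad slope in y, but on few points; I trust the rim.
- **Plate:** when last seen, before the disc went on, the bar was square to the nest and about 1 mm off-centre, with its top near 56 mm.
- **Block:** it was about 1 mm above the floor and still tilted about 29 mrad when I let go. I did not measure it flat afterwards; its seating rests on the plate then lying at the right height.
- **Bystanders:** the blank plate, the plain disc and the jar moved by no more than 3 mm. I did not measure the tin, hammer or screwdriver again, and I did not work near them.
- **Forces:** wrist force readings stayed around 5 N throughout.
- **Robot:** it was clear of everything at the end.

**What went wrong or disagreed**
- **Fingertips:** they ended about 20 mm shorter than the sheet says, so the first grasp closed above the block. I corrected this from the wrist depth picture.
- **Tool tilt:** the tool drifted by up to about 70 mrad over the fast moves and could not be levelled.
- **Disc drop:** the disc tipped once while I changed grip. It later caught the bar about 5 mm off-centre, and I centred it before pressing it home.

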